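# Show the three sides of a sauce bottle to the leaning label reader

## Robot

A 6-joint arm with a two-finger parallel gripper is mounted at the origin on the work surface. World frame = base frame: x ahead of the robot, y to its left, z up, the work surface at z = 0. Lengths are in m, angles in rad, forces in N, time in s.
With the tool pointing down it reaches from about 0.275 to 0.85 m from the base axis. Payload 19 kg.
Tool frame: the origin (TCP) lies at the very end of the fingers, on their centre line; the grasp point (between the pads) lies 19 mm behind it; z points along the fingers, y is the line along which they close (so a half turn about z gives the same grasp; the last joint's range is limited). The gripper opens to 85 mm and grips with 20 to 120 N. Pads are 22 mm wide; open, the fingers measure 114 mm over their backs; the gripper's body (76 mm by 85 mm) begins 54 mm behind the grasp point. The pads swing forward as they close: fully open they stand 13 mm farther back than shut.
Start: joints at [-1.304, 0.15, 1.437, -0, 1.554, -0.134], TCP at [0.224, -0.529, 0.231] pointing down, gripper open.
Joint ranges: [-2.8, 2.8], [-0.68, 2.1], [0.12, 2.68], [-1.39, 4.53], [0.16, 2.79], [-2.81, 2.81]. Speed limits (rad/s): [1.89, 1.89, 2.22, 3.01, 3.01, 3.01].

## Interface

Orientations are given as [roll, pitch, yaw] about the fixed x, y, z axes, in that order (R = Rz(yaw) Ry(pitch) Rx(roll)).
In Python, from station import r gives the robot as it stands.
- The arm moves only by the tool step_arm, never from a script. Its argument "plan" is a list of rows, each a list of 5 numbers: the shift along the tool's x, y, z normalised to -1 to 1, where 1 is 0.025 m, then the turn about the tool's z normalised to -1 to 1, where 1 is 2 rad, then the opening, from 0 (shut) to 1 (fully open). A call has 1 to 5 rows; each row shifts and turns the commanded pose from where the row before left it, along the tool's axes as they then stand; what a row does not reach is not made up. A row lasts 1/8 s, in which the tool goes at most 62.5 mm and 10.7 degrees, less where a joint would pass 70% of its speed; a pose out of reach is approached as far as the arm can. A call with a number of a shift or a turn outside -1 to 1 is refused whole. A call with a gripper value outside its range is refused whole. The fingers move at their own pace and stop on an object; "force" is the grip in N (left out, the last holds). Time passes only in rows, so rows that do not move let the fingers close. It gives the time, the measured TCP pose, the force, the opening and the grip force at its end, in the units of the state.
- r.observe(): the state, without advancing time (a new reading comes with each control period).
- r.read_camera(name): name is "side" or "top" or "wrist"; returns a dict with "img" (420x560x3 uint8, red, green, blue), "mtx" (3x3 intrinsics, pixels), "rvec" (rotation vector, rad) and "tvec" (3), from world to camera coordinates, as OpenCV has them. Camera axes: x right, y down, z forward; pixel columns grow to the right and rows downward; lengths in m; the calibration is good to about 2 mm. A picture is of the moment at which its call begins. There is no depth.
- r.close_job(): hands the job in; it is judged then, once.
The state is a dict: "time": time; "qpos": joint angles; "dq": joint speeds; "joint_torque": joint torques, N m; "eef_pos": TCP position; "eef_rot": TCP orientation; "force": force on the tool from outside, world axes, zero at the start; "wrist_torque": the same for the moment, N m; "width": finger opening in m; "grasp_force": force on a finger pad.
Only numpy, scipy, OpenCV 4.12 (cv2) and the standard library are available. Lean on these libraries where they do the work, as an engineer would, in place of code of your own. Each camera call takes 0.05 s, during which the arm holds its last target. There are 200 camera calls.

## Task

Check in the three-sided amber sauce bottle: lift its loose black cap off and set it down in the round steel cap holder, then hold the bottle by the neck and lay its sides flat and centred on the leaning label reader's sprung face plate, one after the other - first the side with the round label, then the one with the narrow upright label, then the one with two level bands - each time pressing lightly until the plate gives about half of its travel, and holding it there for a moment. Finally set the bottle down gently, standing upright in the middle of the small round tray, cap left in its holder. Never press hard on the reader, and leave the other things where they stand.

Things in the scene. Friction and masses are not known exactly. Their poses are not given: they have to be found in the camera images.
- bottle: amber glass bottle, 0.32 kg, 174 mm tall. Body 0-110 mm: rounded triangle, 3 flat sides 22 mm from the axis, corners 36 mm; shoulder to 126; collar 40 mm across to 132; round neck 26 mm across, 132-174 mm (hold it here; the cap hides it). Origin: underside centre, z up, x out of the round-label side; from above the sides run counterclockwise: round label, narrow label, two bands
- face_a (a point): on the bottle's side with the round white label (34 mm across): point on the flat side, 60 mm above the underside; x points out of the side, z up along the bottle
- face_b (a point): same point on the side with one narrow upright white label (12 x 80 mm); x out of the side, z up along the bottle
- face_c (a point): same point on the side with two level white bands (44 x 16 mm each); x out of the side, z up along the bottle
- cap: black plastic cap, 38 mm across, 47 mm tall, closed top, open below (32 mm bore), sitting loosely over the bottle's neck with its rim on the collar; about 30 g. Origin: centre of its open lower rim, z up. Its top is 179 mm above the table at the start
- holder: round steel cap holder, fixed: 64 mm across, 40 mm tall, with a round recess 46 mm across and 12 mm deep in its top, in which the cap stands mouth down (recess floor 28 mm above the table). Origin: centre of its underside
- tray: small round dark steel tray, fixed, 130 mm across, flat floor 6 mm above the table, rim 12 mm high. Origin: centre of its underside
- reader: grey label reader, fixed: base 115 x 100 mm, leaning head 78 mm wide, top edge 165 mm above the table. Origin on the table under the head, x the way it faces (away from the robot). Its face leans back 30 degrees: it looks along +x and 30 degrees up, so a bottle lying flat on it has its neck leaning 30 degrees to the reader's -x side
- mark (a point): centre of the front of the reader's sprung aluminium face plate (62 mm wide, 60 mm along the slope), marked by a small black cross; at the reader's x = 30 mm and 115 mm above the table when not pressed. x points straight out of the plate, z up its slope, y level
- plate (a joint): how far the face plate is pressed in, 0 (out) to 0.008 m (bottomed); it is sprung, starts to give at about 1.6 N and takes about 4.8 N at the bottom; a side is read while it is pressed in more than 0.003 m
- tumbler: clear glass tumbler, 68 mm across, 95 mm tall; a bystander. Origin: centre of its underside
- shaker: steel shaker, 42 mm across, 76 mm tall; a bystander. Origin: centre of its underside
- ramekin: white ceramic ramekin, 72 mm across, 34 mm tall; a bystander. Origin: centre of its underside
- shell: whorled sea shell lying on its side, about 140 mm long, 64 mm high; a bystander. Origin: middle of its length, on the table
- sauce1: black sauce bottle with white cap, 62 mm across, 190 mm tall; a bystander. Origin: centre of its underside
- sauce2: white sauce bottle with black cap, 62 mm across, 190 mm tall; a bystander. Origin: centre of its underside
There are look-alikes about, which are no part of the job. Of the things like the cap, leave any that is red; of the rest the larger one is meant.

How it is judged:
By the outcome, as a careful person would: the job done as asked, in the order asked, and still so for the second after the job is handed in, with the robot touching nothing.
It also fails if it takes over 72 s, if anything falls off the work surface, if the arm or the gripper's body presses on something with over 40 N, if the wrist force passes 120 N, or if a joint passes its speed limit or range.

## Working session

There is one attempt and no reset: what is moved stays moved. The work goes in short steps, Python scripts to look and compute and a tool call to move; the robot and the scene stay as the last step left them, time stands still between calls to the robot, and variables do not carry over. Pictures are saved under pics/ and viewed, at most 10 in all, crops included, and the job is handed in when it is done.

Besides the shell and the picture viewer there is one more tool, called by a JSON object that holds its "name" and its "arguments", one argument or row to a line. step_arm: Moves the arm, as the interface text tells. Scaled input: -1 to 1 covers 0.025 m each way for a shift and 2 rad each way for a turn. Its arguments: {"type":"object","properties":{"plan":{"type":"array"},"force":{"type":"number"}},"required":["plan"]}

```bash
mkdir -p pics; ls; cat > h.py <<'E'
import numpy as np, cv2
from station import r
def shot(n,f):
    d=r.read_camera(n); cv2.imwrite(f'pics/{f}.png',cv2.cvtColor(d['img'],cv2.COLOR_RGB2BGR))
    np.savez(f'pics/{f}.npz',**{k:d[k] for k in('mtx','rvec','tvec')}); return d
def ray(f,uv):
    d=np.load(f'pics/{f}.npz'); R=cv2.Rodrigues(d['rvec'].reshape(3))[0]
    v=R.T@np.linalg.solve(d['mtx'],[uv[0],uv[1],1]); return -R.T@d['tvec'].reshape(3),v/np.linalg.norm(v)
def onz(f,uv,z):
    c,v=ray(f,uv); return (c+v*(z-c[2])/v[2]).round(4)
def tri(*fu):
    A=0;b=0;L=[]
    for f,uv in fu:
        c,v=ray(f,uv);P=np.eye(3)-np.outer(v,v);A=A+P;b=b+P@c;L.append((c,P))
    x=np.linalg.solve(A,b);return x.round(4),[round(float(np.linalg.norm(P@(x-c))),4) for c,P in L]
def proj(f,X):
    d=np.load(f'pics/{f}.npz');return cv2.projectPoints(np.float64(X).reshape(-1,3),d['rvec'],d['tvec'],d['mtx'],None)[0].reshape(-1,2).round(1)
E
python3 - <<'E'
from h import *
for n in('side','top','wrist'):
    shot(n,n+'0'); print(n,ray(n+'0',(280,210)))
s=r.observe();print(s)
a=[cv2.imread(f'pics/{n}0.png') for n in('side','top')]
E
```

```text
pics
side (array([ 0.18463375, -0.92696676,  1.15406474]), array([ 0.28081772,  0.63671117, -0.71815061]))
top (array([0.36338077, 0.01632544, 1.5422857 ]), array([ 0.1547272 , -0.03652195, -0.98728195]))
wrist (array([ 0.29405244, -0.50001804,  0.37342775]), array([-0.26940576, -0.10209048, -0.95760016]))
{'time': 0.15, 'qpos': array([-1.30399526e+00,  1.50913533e-01,  1.43786989e+00,  1.24990824e-05,
        1.55383214e+00, -1.33993134e-01]), 'dq': array([ 0.00042575, -0.00291065, -0.00189046, -0.00062718,  0.00074857,
        0.00052969]), 'joint_torque': array([ 2.56420426e-03, -7.13379622e+01, -5.71042371e+01, -9.90359240e-05,
        7.15470087e-03, -2.29228681e-05]), 'eef_pos': array([ 0.22427244, -0.52924347,  0.23079696]), 'eef_rot': array([-3.14058058e+00, -1.49038380e-04,  4.00793905e-01]), 'force': array([-0.40938877, -0.93872469,  0.51530246]), 'wrist_torque': array([-0.02853097, -0.00510317,  0.03957003]), 'grasp_force': 0.0, 'width': 0.08578185555849194}
```

View pics/side0.png

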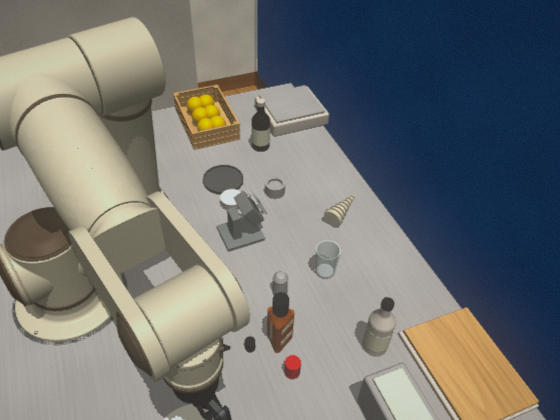

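View pics/top0.png

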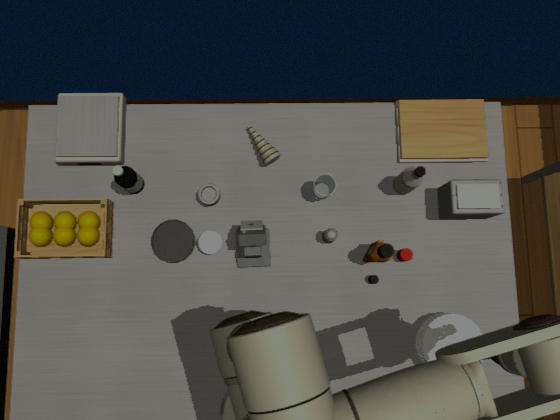

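```bash
python3 - <<'E'
import cv2,numpy as np
s=cv2.imread('pics/side0.png');t=cv2.imread('pics/top0.png')
a=cv2.resize(s[150:250,190:290],(400,400),interpolation=3)
b=cv2.resize(s[270,235][None,None]*0+s[265:390,225:325][:100],(400,400),interpolation=3)
c=cv2.resize(t[170:280,140:285][:, :],(527,400),interpolation=3)[:,:400*1]
d=cv2.resize(t[220:295,330:430],(400,300),interpolation=3)
im=np.vstack([np.hstack([a[:300],b[:300]]),np.hstack([cv2.resize(t[170:270,150:283],(400,300),interpolation=3),d])])
cv2.imwrite('pics/c1.png',im)
E
```

```text
(no output)
```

View pics/c1.png

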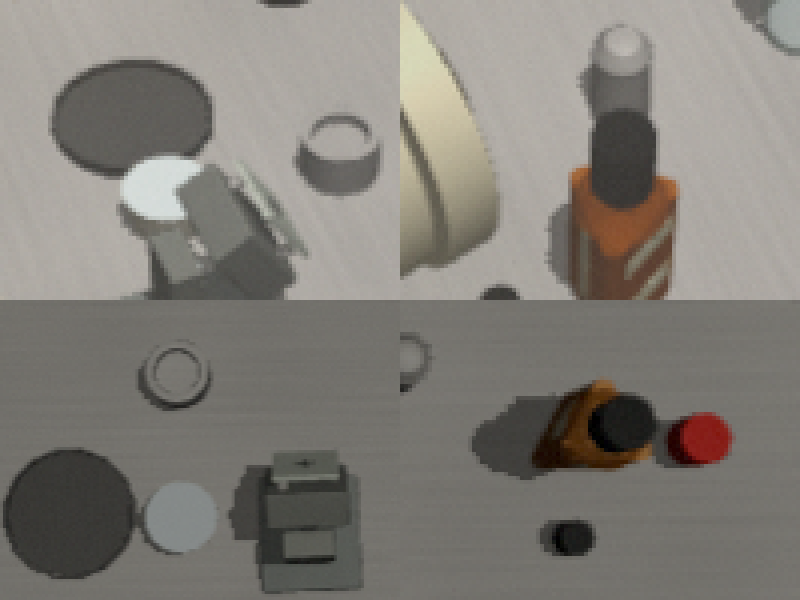

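```bash
python3 - <<'E'
from h import *
T,S='top0','side0'
print('cap',tri((T,(385.5,250.5)),(S,(281.2,296))),onz(T,(385.5,250.5),.179),onz(S,(281.2,296),.179))
print('hold',tri((T,(209.2,194)),(S,(275,183))),onz(T,(209.2,194),.04),onz(S,(275,183),.04))
print('tray',tri((T,(172.9,241)),(S,(223,179))),onz(T,(172.9,241),.006),onz(S,(223,179),.006))
print('mark',onz(T,(251.4,224.3),.115))
print('small',onz(T,(373,279),.03),'red',onz(T,(405,254),.045),'shaker',onz(T,(331,235),.076),'ram',onz(T,(210,242),.034),'tumbler',onz(T,(323,187),.06))
for f,a,b in((T,(259.2,390,0)[:2],(349/3+150,390)),):pass
# reader sides top view base corners
for uv in((237,266),(270,265),(237,231),(268,229)):print(onz(T,uv,.015))
# bottle corners at shoulder side
print(proj(S,[[.5,-.3,0]]))
E
```

```text
cap (array([ 0.4646, -0.3154,  0.1833]), [0.0009, 0.0009]) [ 0.4641 -0.3162  0.179 ] [ 0.4667 -0.3128  0.179 ]
hold (array([0.6487, 0.172 , 0.0437]), [0.0, 0.0]) [0.6494 0.1724 0.04  ] [0.6502 0.1757 0.04  ]
tray (array([0.5122, 0.2842, 0.0083]), [0.0, 0.0]) [0.5125 0.2846 0.006 ] [0.5129 0.2866 0.006 ]
mark [0.5469 0.045  0.115 ]
small [ 0.3913 -0.3116  0.03  ] red [ 0.4631 -0.4061  0.045 ] shaker [ 0.5184 -0.1848  0.076 ] ram [0.5056 0.1698 0.034 ] tumbler [ 0.6637 -0.1675  0.06  ]
[0.4347 0.0908 0.015 ]
[ 0.4366 -0.0078  0.015 ]
[0.5399 0.0906 0.015 ]
[ 0.545 -0.003  0.015]
[[289.4 329. ]]
```

{"name": "step_arm", "arguments": {
  "plan": [
    [0.9,-0.4,-0.3,0,1],
    [0.9,-0.4,-0.3,0,1],
    [0.9,-0.4,-0.3,0,1],
    [0.9,-0.4,-0.3,0,1],
    [0.9,-0.4,0,0,1]
  ]
}}

```text
time: 0.78
eef_pos: [0.3089, -0.4389, 0.2617]
eef_rot: [3.141, -0.0, 0.401]
force: [0.2, 0.4, -0.1]
width: 0.0854
grasp_force: 0.0
```

{"name": "step_arm", "arguments": {
  "plan": [
    [0.9,-0.4,0,0,1],
    [0.9,-0.4,0,0,1],
    [0.9,-0.4,0,0,1],
    [0.9,-0.4,0,0,1],
    [0,0,0,0,1]
  ]
}}

```text
time: 1.4
eef_pos: [0.3764, -0.3666, 0.2612]
eef_rot: [-3.141, -0.0, 0.403]
force: [-0.2, -0.8, -0.1]
width: 0.0852
grasp_force: 0.0
```

```bash
python3 - <<'E'
from h import *
shot('wrist','w1');s=r.observe();print(s['time'],s['eef_pos'],s['eef_rot'],s['force']); print(proj('w1',[[.465,-.315,.179],[.465,-.315,.11]]))
E
```

```text
1.45 [ 0.37587534 -0.36723341  0.26118655] [-3.14137698e+00  1.42871129e-04  4.02082454e-01] [ 0.21429435  0.31464289 -0.20802436]
[[262.9  68.1]
 [267.9  78.6]]
```

View pics/w1.png

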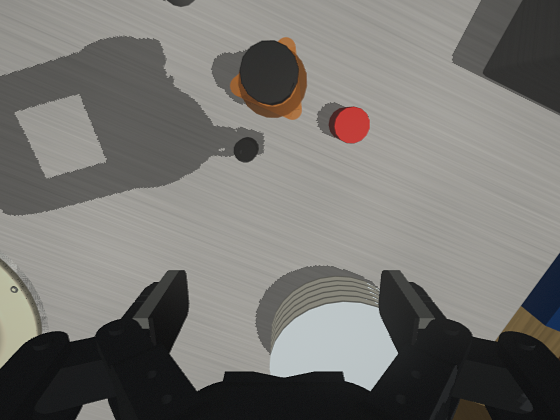

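```bash
python3 - <<'E'
from h import *
print(onz('w1',(269,71),.179), tri(('w1',(269,71)),('top0',(385.5,250.5)),('side0',(281.2,296))))
c=onz('w1',(269,71),.179)
for uv in((288,41),(235,86),(294,117)):
    p=onz('w1',uv,.113);d=(p-c)[:2];print(p,np.hypot(*d),np.degrees(np.arctan2(d[1],d[0])))
E
```

```text
[ 0.465  -0.3192  0.179 ] (array([ 0.4645, -0.317 ,  0.1836]), [0.0026, 0.002, 0.0012])
[ 0.497  -0.3195  0.113 ] 0.03200140621910228 -0.5371321970091556
[ 0.4488 -0.2923  0.113 ] 0.031401433088316215 121.05763265699339
[ 0.4453 -0.3473  0.113 ] 0.0343176339510754 -125.03305321578313
```

{"name": "step_arm", "arguments": {
  "plan": [
    [1,-0.1,0,0,1],
    [1,-0.1,0,0,1],
    [1,-0.1,0,0,1],
    [1,-0.1,0,0,1],
    [0,0,0.2,0,1]
  ]
}}

```text
time: 2.08
eef_pos: [0.4644, -0.3194, 0.256]
eef_rot: [-3.141, 0.0, 0.402]
force: [0.3, -0.0, 0.1]
width: 0.0856
grasp_force: 0.0
```

{"name": "step_arm", "arguments": {
  "plan": [
    [0,0,1,0,1],
    [0,0,1,0,1],
    [0,0,1,0,1],
    [0,0,1,0,1],
    [0,0,0.2,0,1]
  ]
}}

```text
time: 2.7
eef_pos: [0.4625, -0.3196, 0.1497]
eef_rot: [-3.139, 0.001, 0.4]
force: [0.8, 0.1, 0.9]
width: 0.0852
grasp_force: 0.0
```

Close on the cap, then lift.

{"name": "step_arm", "arguments": {
  "plan": [
    [0,0,0,0,0.3],
    [0,0,0,0,0.3],
    [0,0,0,0,0.3],
    [0,0,0,0,0.3],
    [0,0,0,0,0.3]
  ],
  "force": 25
}}

```text
time: 3.32
eef_pos: [0.4641, -0.3196, 0.1523]
eef_rot: [3.14, -0.001, 0.401]
force: [-1.8, -0.2, 5.8]
width: 0.0372
grasp_force: 25.0
```

{"name": "step_arm", "arguments": {
  "plan": [
    [0,0,-0.4,0,0.3],
    [0,0,-0.9,0,0.3],
    [0,0,-0.9,0,0.3],
    [0,0,-0.9,0,0.3],
    [0,0,-0.9,0,0.3]
  ]
}}

```text
time: 3.95
eef_pos: [0.4638, -0.3192, 0.2528]
eef_rot: [3.141, -0.0, 0.401]
force: [0.5, 0.3, -0.0]
width: 0.0368
grasp_force: 25.1
```

{"name": "step_arm", "arguments": {
  "plan": [
    [0.9,-0.95,-0.2,0,0.3],
    [0.9,-0.95,0,0,0.3],
    [0.9,-0.95,0,0,0.3],
    [0.9,-0.95,0,0,0.3],
    [0.9,-0.95,0,0,0.3]
  ]
}}

```text
time: 4.58
eef_pos: [0.5214, -0.165, 0.2571]
eef_rot: [3.141, -0.0, 0.401]
force: [0.7, -0.5, -0.3]
width: 0.0372
grasp_force: 25.2
```

{"name": "step_arm", "arguments": {
  "plan": [
    [0.9,-0.95,0,0,0.3],
    [0.9,-0.95,0,0,0.3],
    [0.9,-0.95,0,0,0.3],
    [0.9,-0.95,0,0,0.3],
    [0.9,-0.95,0,0,0.3]
  ]
}}

```text
time: 5.2
eef_pos: [0.5786, -0.0118, 0.2571]
eef_rot: [3.141, -0.001, 0.401]
force: [0.3, -0.4, -0.5]
width: 0.0373
grasp_force: 25.2
```

```bash
python3 - <<'E'
from h import *
shot('wrist','w2');s=r.observe();print(s['time'],s['eef_pos'],s['eef_rot'],s['force'],s['width']); print(proj('w2',[[.65,.174,.04],[.547,.045,.115]]))
E
```

```text
5.25 [ 0.57942645 -0.0086899   0.25696428] [-3.14055616e+00 -1.32961093e-03  4.02500445e-01] [ 0.05126315  5.0552916  -0.0218136 ] 0.03752067550040844
[[138.9  45.5]
 [211.7 206.9]]
```

View pics/w2.png

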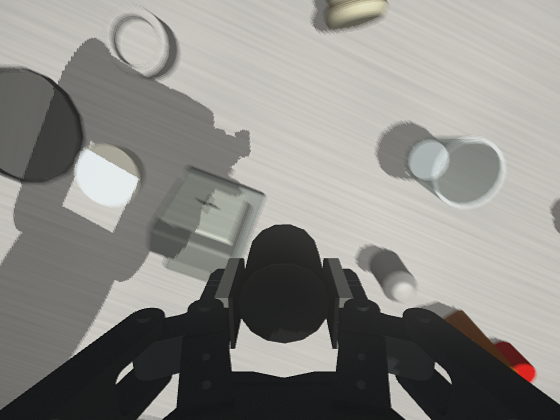

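```bash
python3 - <<'E'
from h import *
print('hold',onz('w2',(140,43),.04),tri(('w2',(140,43)),('top0',(209.2,194)),('side0',(275,183))))
print('mark',onz('w2',(209,203),.115),tri(('w2',(209,203)),('top0',(251.4,224.3))))
im=cv2.imread('pics/w2.png')
cv2.imwrite('pics/c2.png',cv2.resize(im[150:290,140:280],(700,600)[:1]+(700,) if 0 else (600,600),interpolation=3))
E
```

```text
hold [0.6526 0.1736 0.04  ] (array([0.6503, 0.1729, 0.0418]), [0.0022, 0.0014, 0.0013])
mark [0.5495 0.0485 0.115 ] (array([0.5478, 0.047 , 0.111 ]), [0.0019, 0.0019])
```

View pics/c2.png

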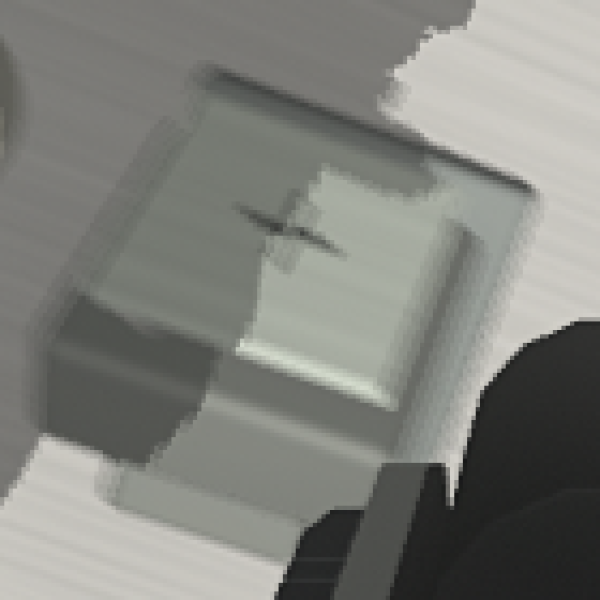

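```bash
python3 - <<'E'
from h import *
k=140/600
for a,b,z in(((85,290),(395,403),.141),((210,72),(532,188),.085),((240,210),(345,253),.115)):
    p,q=[onz('w2',(140+x*k,150+y*k),z) for x,y in(a,b)]
    d=p-q;print(p,q,np.linalg.norm(d),np.degrees(np.arctan2(-d[0],d[1])))
E
```

```text
[0.5306 0.0791 0.141 ] [0.5319 0.0156 0.141 ] 0.06351330569258697 1.1728206295930619
[0.5659 0.0814 0.085 ] [0.5692 0.0046 0.085 ] 0.07687086574249051 2.4604145385917553
[0.5485 0.0604 0.115 ] [0.5482 0.037  0.115 ] 0.023401922997907675 -0.7345210342547344
```

{"name": "step_arm", "arguments": {
  "plan": [
    [0.92,-0.94,0,0,0.3],
    [0.92,-0.94,0,0,0.3],
    [0.92,-0.94,0,0,0.3],
    [0.92,-0.94,0,0,0.3],
    [0.92,-0.94,0,0,0.3]
  ]
}}

```text
time: 5.88
eef_pos: [0.6387, 0.1413, 0.2571]
eef_rot: [3.142, -0.0, 0.401]
force: [0.1, -1.0, 0.1]
width: 0.0369
grasp_force: 25.2
```

{"name": "step_arm", "arguments": {
  "plan": [
    [0.92,-0.94,0,0,0.3],
    [0,0,1,0,0.3],
    [0,0,1,0,0.3],
    [0,0,1,0,0.3],
    [0,0,1,0,0.3]
  ]
}}

```text
time: 6.5
eef_pos: [0.6504, 0.1709, 0.1562]
eef_rot: [-3.142, -0.0, 0.401]
force: [0.4, 0.0, -0.2]
width: 0.037
grasp_force: 25.2
```

{"name": "step_arm", "arguments": {
  "plan": [
    [0,0,0.8,0,0.3],
    [0,0,0.4,0,0.3],
    [0,0,0,0,0.3]
  ]
}}

```text
time: 6.88
eef_pos: [0.6503, 0.1708, 0.1262]
eef_rot: [-3.141, 0.0, 0.401]
force: [-0.1, -0.1, -0.2]
width: 0.0371
grasp_force: 25.2
```

```bash
python3 - <<'E'
from h import *
shot('wrist','w3');shot('top','t3');shot('side','s3');s=r.observe();print(s['time'],s['eef_pos'],s['eef_rot'],s['force'],s['width']); print(proj('w3',[[.651,.173,.04],[.549,.047,.115]]))
a=cv2.imread('pics/w3.png');b=cv2.imread('pics/s3.png')[120:260,200:340]
cv2.imwrite('pics/c3.png',np.hstack([cv2.resize(a,(400,300)),cv2.resize(b,(300,300),interpolation=3)]))
E
```

```text
7.025 [0.65078397 0.17090328 0.12737452] [ 3.14134684e+00 -1.30739429e-03  4.00876770e-01] [ 0.11421576  0.32745753 -1.50288797] 0.036860547109262634
[[280.7 217. ]
 [398.5 464. ]]
```

View pics/c3.png

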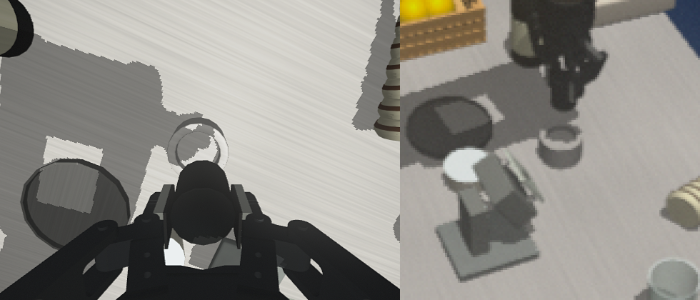

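```bash
python3 - <<'E'
from h import *
im=cv2.imread('pics/w3.png')
c=np.array([.651,.173])
t=np.linspace(0,2*np.pi,73)
def ring(R,z,c):return proj('w3',np.c_[c[0]+R*np.cos(t),c[1]+R*np.sin(t),0*t+z])
v=cv2.resize(im[130:300,200:360],(640,680),interpolation=3)[:600]
out=v.copy()
for R,z,col in((.032,.04,(0,0,255)),(.023,.04,(0,255,0)),(.019,.107,(255,0,0))):
    cc=c if z<.1 else np.array([.6508,.1709])
    cv2.polylines(out,[np.int32((ring(R,z,cc)-[200,130]+.5)*4)],True,col,1)
cv2.imwrite('pics/c4.png',out)
E
```

```text
(no output)
```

View pics/c4.png

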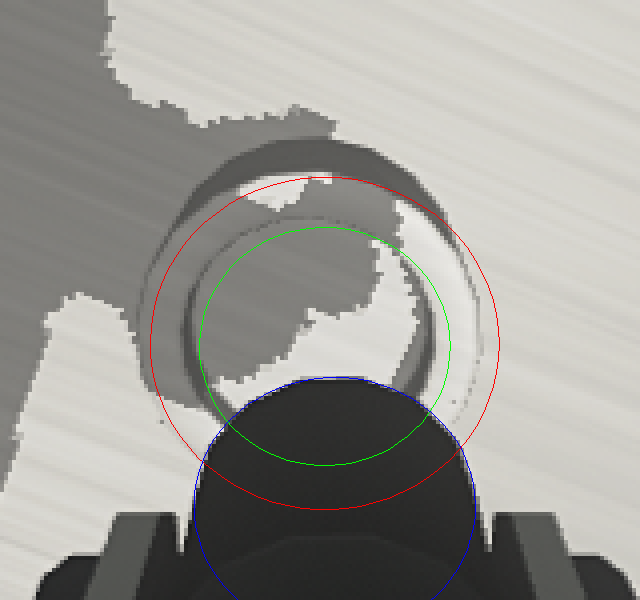

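{"name": "step_arm", "arguments": {
  "plan": [
    [0.1,-0.18,0.6,0,0.3],
    [0,0,0.7,0,0.3],
    [0,0,0.6,0,0.3],
    [0,0,0.4,0,0.3],
    [0,0,0.2,0,0.3]
  ]
}}

```text
time: 7.65
eef_pos: [0.6508, 0.1758, 0.063]
eef_rot: [-3.141, 0.001, 0.401]
force: [-0.1, 0.3, -0.5]
width: 0.0373
grasp_force: 25.2
```

{"name": "step_arm", "arguments": {
  "plan": [
    [0,0,0.2,0,0.3],
    [0,0,0.2,0,0.3],
    [0,0,0,0,0.3]
  ]
}}

```text
time: 8.02
eef_pos: [0.6508, 0.1759, 0.0536]
eef_rot: [-3.141, 0.0, 0.401]
force: [-0.0, 0.6, -0.7]
width: 0.0371
grasp_force: 25.2
```

{"name": "step_arm", "arguments": {
  "plan": [
    [0,0,0.14,0,0.3],
    [0,0,0.06,0,0.3],
    [0,0,0,0,0.3]
  ]
}}

```text
time: 8.4
eef_pos: [0.6509, 0.1759, 0.0487]
eef_rot: [-3.141, 0.0, 0.401]
force: [-0.3, 0.2, 0.4]
width: 0.0368
grasp_force: 25.2
```

{"name": "step_arm", "arguments": {
  "plan": [
    [0,0,0,0,0.8],
    [0,0,0,0,0.8],
    [0,0,0,0,0.8],
    [0,0,-0.5,0,0.8],
    [0,0,-1,0,0.8]
  ]
}}

```text
time: 9.02
eef_pos: [0.6505, 0.1759, 0.0867]
eef_rot: [-3.141, 0.001, 0.401]
force: [0.1, -0.1, 0.1]
width: 0.0688
grasp_force: 0.0
```

{"name": "step_arm", "arguments": {
  "plan": [
    [0,0,-1,0,0.8],
    [0,0,-1,0,0.8],
    [0,0,-1,0,0.8],
    [0,0,-1,0,0.8],
    [0,0,-1,0,0.8]
  ]
}}

```text
time: 9.65
eef_pos: [0.6509, 0.1759, 0.2133]
eef_rot: [3.141, -0.001, 0.401]
force: [0.2, -0.1, -0.8]
width: 0.0682
grasp_force: 0.0
```

```bash
cat >> h.py <<'E'
def rows(p,yaw,tp,tyaw,n,turn=True):
    "n equal rows from pose p,yaw to tp,tyaw in scaled units (tool pointing down)"
    p,tp=np.array(p),np.array(tp);d=(tp-p)/n;dy=(tyaw-yaw)/n
    for i in range(n):
        y=yaw+dy*i;c,s=np.cos(y),np.sin(y)
        print([round(float(v),3) for v in((c*d[0]+s*d[1])/.025,(s*d[0]-c*d[1])/.025,-d[2]/.025,-dy/2)])
E
python3 - <<'E'
from h import *
shot('wrist','w5');s=r.observe();print(s['time'],s['eef_pos'],s['eef_rot'],s['qpos'],s['width'])
im=cv2.imread('pics/w5.png');t=np.linspace(0,6.3,60);out=im
for R,z in((.019,.075),(.032,.04)):
    cv2.polylines(out,[np.int32(proj('w5',np.c_[.651+R*np.cos(t),.176+R*np.sin(t),0*t+z]))],True,(0,0,255),1)
cv2.imwrite('pics/c5.png',out)
rows(s['eef_pos'],.401,(.465,-.318,.245),1.021,22)
E
```

```text
9.7 [0.65165166 0.17605939 0.21702107] [ 3.14041555 -0.00492849  0.40079171] [1.49811827e-01 3.61783356e-01 1.20351698e+00 8.37810701e-05
 1.57122591e+00 1.31981959e+00] 0.06857002195854592
[-0.663, 0.695, -0.051, -0.014]
[-0.682, 0.676, -0.051, -0.014]
[-0.701, 0.656, -0.051, -0.014]
[-0.719, 0.636, -0.051, -0.014]
[-0.737, 0.616, -0.051, -0.014]
[-0.754, 0.595, -0.051, -0.014]
[-0.771, 0.573, -0.051, -0.014]
[-0.786, 0.551, -0.051, -0.014]
[-0.802, 0.529, -0.051, -0.014]
[-0.816, 0.506, -0.051, -0.014]
[-0.83, 0.483, -0.051, -0.014]
[-0.843, 0.459, -0.051, -0.014]
[-0.856, 0.435, -0.051, -0.014]
[-0.868, 0.411, -0.051, -0.014]
[-0.879, 0.386, -0.051, -0.014]
[-0.89, 0.361, -0.051, -0.014]
[-0.899, 0.336, -0.051, -0.014]
[-0.909, 0.311, -0.051, -0.014]
[-0.917, 0.285, -0.051, -0.014]
[-0.925, 0.259, -0.051, -0.014]
[-0.932, 0.233, -0.051, -0.014]
[-0.938, 0.207, -0.051, -0.014]
```

View pics/c5.png

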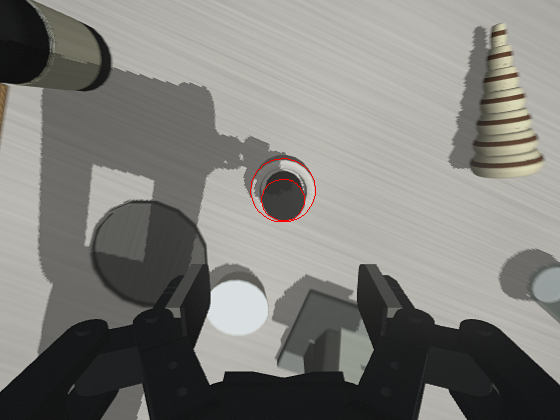

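{"name": "step_arm", "arguments": {
  "plan": [
    [-0.91,0.95,-0.2,0,0.8],
    [-0.91,0.95,-0.2,0,0.8],
    [-0.91,0.95,-0.2,0,0.8],
    [-0.91,0.95,-0.2,0,0.8],
    [-0.91,0.95,-0.2,0,0.8]
  ]
}}

```text
time: 10.32
eef_pos: [0.592, 0.0213, 0.2374]
eef_rot: [3.141, -0.001, 0.401]
force: [0.4, -0.3, 0.3]
width: 0.0682
grasp_force: 0.0
```

{"name": "step_arm", "arguments": {
  "plan": [
    [-0.91,0.95,0,0,0.8],
    [-0.91,0.95,0,0,0.8],
    [-0.91,0.95,0,0,0.8],
    [-0.91,0.95,0,0,0.8],
    [-0.91,0.95,0,0,0.8]
  ]
}}

```text
time: 10.95
eef_pos: [0.5336, -0.1324, 0.2372]
eef_rot: [3.141, -0.001, 0.401]
force: [-0.0, -1.0, -0.1]
width: 0.0681
grasp_force: 0.0
```

{"name": "step_arm", "arguments": {
  "plan": [
    [-0.91,0.95,0,0,0.8],
    [-0.91,0.95,0,0,0.8],
    [-0.91,0.95,0,0,0.8],
    [-0.91,0.95,0,0,0.8],
    [0,0,0,-0.08,0.8]
  ]
}}

```text
time: 11.58
eef_pos: [0.4866, -0.2563, 0.2371]
eef_rot: [3.141, -0.0, 0.561]
force: [1.3, 0.6, 0.0]
width: 0.0683
grasp_force: 0.0
```

{"name": "step_arm", "arguments": {
  "plan": [
    [0,0,0,-0.08,0.8],
    [0,0,0,-0.08,0.8],
    [0,0,0,-0.07,0.8],
    [0,0,0,0,0.8]
  ]
}}

```text
time: 12.08
eef_pos: [0.4874, -0.2545, 0.237]
eef_rot: [3.141, -0.0, 1.02]
force: [0.3, -0.2, -0.1]
width: 0.0682
grasp_force: 0.0
```

```bash
python3 - <<'E'
from h import *
d=shot('wrist','w6');s=r.observe();print(s['time'],s['eef_pos'],s['eef_rot'])
print(onz('w5',(150,253),.01))
im=d['img'];hsv=cv2.cvtColor(im,cv2.COLOR_RGB2HSV)
m=cv2.inRange(hsv,(5,100,40),(22,255,255))
n,l,st,ce=cv2.connectedComponentsWithStats(m)
for i in range(1,n):
    if st[i,4]>80: print(st[i],ce[i])
print(proj('w6',[[.465,-.318,.174],[.465,-.318,0.11]]))
E
```

```text
12.125 [ 0.48738185 -0.25448852  0.23689194] [ 3.14095430e+00 -2.07847766e-05  1.01759502e+00]
[0.5177 0.2857 0.01  ]
[ 263  216   71  115 5494] [298.07262468 268.54532217]
[[302.2 314.7]
 [298.3 273.1]]
```

```bash
cat >> h.py <<'E'
from scipy.optimize import minimize
def bottle_pts():
    P=[]
    for k in range(3):
        a=np.radians(60+120*k)
        for t in np.linspace(0,2*np.pi,24,endpoint=False):
            q=.028*np.array([np.cos(a),np.sin(a)])+.008*np.array([np.cos(t),np.sin(t)])
            P+=[[*q,0],[*q,.11]]
    for t in np.linspace(0,2*np.pi,24,endpoint=False):
        for R,z in((.02,.126),(.02,.132),(.013,.132),(.013,.174)): P.append([R*np.cos(t),R*np.sin(t),z])
    return np.array(P)
BP=bottle_pts()
def amber(f,lo=(4,90,30),hi=(24,255,255),roi=None):
    im=cv2.imread(f'pics/{f}.png');m=cv2.inRange(cv2.cvtColor(im,cv2.COLOR_BGR2HSV),lo,hi)
    if roi: z=m*0;z[roi[1]:roi[3],roi[0]:roi[2]]=m[roi[1]:roi[3],roi[0]:roi[2]];m=z
    m=cv2.morphologyEx(m,cv2.MORPH_OPEN,np.ones((2,2)))
    return m
def sil(f,R,t,hmax=1):
    P=BP[BP[:,2]<=hmax]
    h1=cv2.convexHull(np.float32(proj(f,(P[P[:,2]<.12]@R.T)+t)))
    h2=cv2.convexHull(np.float32(proj(f,(P[P[:,2]>.105]@R.T)+t)))
    m=np.zeros((420,560),np.uint8)
    for h in(h1,h2): cv2.fillConvexPoly(m,np.int32(h*16),1,shift=4)
    return m
E
cat > fit1.py <<'E'
from h import *
import sys
def Rz(a):c,s=np.cos(a),np.sin(a);return np.array([[c,-s,0],[s,c,0],[0,0,1]])
def fitup(f,x0,roi=None):
    m=amber(f,roi=roi);c=max(cv2.findContours(m,0,1)[0],key=cv2.contourArea);M=m*0;cv2.drawContours(M,[c],-1,1,-1)
    g=lambda x:1-(lambda s:(s&M).sum()/(s|M).sum())(sil(f,Rz(x[2]),[x[0],x[1],0]))
    o=minimize(g,x0,method='Nelder-Mead',options=dict(initial_simplex=np.array(x0)+np.array([[0,0,0],[.006,0,0],[0,.006,0],[0,0,.2]])));return o.x.round(4),round(o.fun,3)
if __name__=='__main__':
    print(fitup('w6',[.465,-.318,1.02]),fitup('w6',[.465,-.318,.9]),fitup('w6',[.462,-.316,1.1]))
    print(fitup('w1',[.465,-.318,1.02]))
E
python3 fit1.py
```

```text
(array([ 0.4647, -0.3191,  1.0197]), np.float64(0.076)) (array([ 0.4643, -0.32  ,  1.0078]), np.float64(0.076)) (array([ 0.464 , -0.3192,  0.9754]), np.float64(0.074))
(array([ 0.4614, -0.3304,  1.2547]), np.float64(0.677))
```

{"name": "step_arm", "arguments": {
  "plan": [
    [-0.9,0.2,0,0,0.8],
    [-0.9,0.2,0,0,0.8],
    [-0.9,0.2,0,0,0.8],
    [0,0,0.5,0,0.8],
    [0,0,1,0,0.8]
  ]
}}

```text
time: 12.75
eef_pos: [0.4652, -0.3197, 0.1986]
eef_rot: [3.14, -0.0, 1.018]
force: [0.4, 0.2, 0.0]
width: 0.0685
grasp_force: 0.0
```

{"name": "step_arm", "arguments": {
  "plan": [
    [0,0,1,0,0.8],
    [0,0,0.9,0,0.8],
    [0,0,0.5,0,0.8],
    [0,0,0,0,0.8]
  ]
}}

```text
time: 13.25
eef_pos: [0.4648, -0.3193, 0.1382]
eef_rot: [-3.14, -0.0, 1.02]
force: [-0.1, -0.9, 0.9]
width: 0.068
grasp_force: 0.0
```

{"name": "step_arm", "arguments": {
  "plan": [
    [0,0,0,0,0.1],
    [0,0,0,0,0.1],
    [0,0,0,0,0.1],
    [0,0,0,0,0.1],
    [0,0,0,0,0.1]
  ],
  "force": 20
}}

```text
time: 13.88
eef_pos: [0.4649, -0.32, 0.1395]
eef_rot: [3.141, 0.0, 1.021]
force: [-2.1, 1.5, 6.6]
width: 0.0253
grasp_force: 20.8
```

{"name": "step_arm", "arguments": {
  "plan": [
    [0.22,0,-0.02,0,0.1],
    [0.22,0,-0.02,0,0.1],
    [0.22,0,-0.01,0,0.1],
    [0.22,0,0,0,0.1],
    [0.22,0,0,0,0.1]
  ]
}}

```text
time: 14.5
eef_pos: [0.4795, -0.296, 0.1401]
eef_rot: [-3.141, -0.0, 1.021]
force: [-2.7, -0.6, 3.3]
width: 0.0255
grasp_force: 20.8
```

```bash
cat > fit2.py <<'E'
from h import *
from fit1 import Rz
# bottle upright pose pivoted by th about tool y at the grasp; n = azimuth of the face leaned to, pv = pivot (world), hp = pivot height on axis
def tiltR(n,th):
    a=np.array([-np.sin(n),np.cos(n),0])*th   # neck leans toward n
    return cv2.Rodrigues(a)[0]
def pose(n,th,pv,hp,yaw):
    R=tiltR(n,th)@Rz(yaw);return R,np.array(pv)-R@[0,0,hp]
def fit(f,n,pv,yaw,th0,roi,hp=.157):
    m=amber(f,roi=roi);M=cv2.morphologyEx(m,cv2.MORPH_CLOSE,np.ones((7,7)));c=max(cv2.findContours(M,0,1)[0],key=cv2.contourArea);M=m*0;cv2.drawContours(M,[c],-1,1,-1)
    B=BP[:,2]
    def g(x):
        R,t=pose(n,x[0],pv,x[1],yaw);h=cv2.convexHull(np.float32(proj(f,BP[B<.127]@R.T+t)));s=np.zeros_like(M);cv2.fillConvexPoly(s,np.int32(h*16),1,shift=4);return 1-(s&M).sum()/(s|M).sum()
    o=minimize(g,[th0,hp],method='Nelder-Mead',options=dict(initial_simplex=[[th0,hp],[th0+.15,hp],[th0,hp+.004]]))
    return np.degrees(o.x[0]).round(1),o.x[1].round(4),round(o.fun,3),int(M.sum())
E
python3 - <<'E'
from fit2 import *
shot('side','s7');s=r.observe();print(s['time'],s['eef_pos'],s['force'],s['wrist_torque'])
pv=s['eef_pos']+[0,0,.019]
c=np.int32(proj('s7',pv)[0]);print(c)
print(fit('s7',1.02,pv,1.01,.1,(c[0]-60,c[1]-30,c[0]+60,c[1]+90)))
print(fit('side0',1.02,[.4645,-.3193,.157],1.01,.0,(250,290,310,360)))
E
```

```text
14.55 [ 0.47971804 -0.29554795  0.1399643 ] [-1.99729969 -0.68382528  3.00616727] [-0.09132961  0.56280709 -0.04781426]
[283 293]
(np.float64(5.0), np.float64(0.1716), np.float64(0.17), 1206)
(np.float64(-7.5), np.float64(0.195), np.float64(0.244), 735)
```

```bash
python3 - <<'E'
from fit2 import *
for f,pv,th,roi in(('side0',[.4645,-.3193,.157],0,(250,280,310,365)),('s7',[.4797,-.2955,.159],.17,(240,260,330,390))):
    R,t=pose(1.02,th,pv,.157,1.01);P=BP[BP[:,2]<.127]
    h=proj(f,P@R.T+t);print(f,'pred',h.min(0),h.max(0),cv2.contourArea(cv2.convexHull(np.float32(h))))
    im=cv2.imread(f'pics/{f}.png');hs=cv2.cvtColor(im,cv2.COLOR_BGR2HSV)
    for lo in((0,60,20),(2,90,30)):
        m=amber(f,lo=lo,roi=roi);y,x=np.nonzero(m);print(lo,x.min(),y.min(),x.max(),y.max(),len(x))
    for yy in range(300,365,8): print(yy,[tuple(int(v) for v in hs[yy,xx]) for xx in range(262,304,5)])
E
```

```text
side0 pred [267.6 304.4] [295.1 352.8] 1035.9195111086592
(0, 60, 20) 268 307 301 365 894
(2, 90, 30) 269 308 294 352 621
300 [(18, 14, 176), (16, 16, 176), (17, 18, 130), (18, 20, 65), (20, 23, 66), (23, 16, 64), (12, 14, 176), (12, 14, 176), (15, 14, 177)]
308 [(18, 14, 177), (12, 68, 168), (11, 119, 94), (23, 18, 58), (15, 16, 62), (15, 34, 60), (18, 17, 175), (21, 15, 175), (17, 13, 173)]
316 [(17, 13, 173), (9, 53, 96), (10, 145, 116), (10, 98, 81), (11, 61, 71), (11, 154, 129), (9, 119, 103), (16, 16, 175), (19, 12, 175)]
324 [(19, 15, 137), (11, 56, 86), (13, 90, 96), (12, 167, 139), (11, 168, 137), (13, 102, 120), (12, 119, 94), (13, 13, 172), (16, 16, 173)]
332 [(15, 17, 146), (12, 59, 87), (15, 83, 86), (11, 112, 91), (21, 50, 117), (10, 115, 91), (15, 63, 126), (18, 15, 172), (15, 15, 174)]
340 [(19, 17, 170), (13, 14, 170), (13, 84, 79), (11, 111, 92), (15, 74, 121), (8, 109, 91), (20, 13, 172), (20, 13, 172), (15, 12, 174)]
348 [(19, 12, 167), (18, 15, 171), (17, 27, 152), (11, 114, 92), (13, 84, 112), (11, 12, 175), (14, 16, 173), (15, 14, 176), (12, 19, 175)]
356 [(13,
[... 957 characters left out ...]
332 [(15, 14, 180), (10, 57, 94), (15, 75, 109), (11, 128, 100), (11, 134, 101), (19, 71, 137), (15, 99, 121), (18, 14, 182), (13, 13, 182)]
340 [(20, 13, 177), (15, 14, 178), (12, 88, 87), (10, 125, 106), (21, 54, 133), (12, 121, 101), (14, 15, 182), (16, 15, 181), (18, 14, 183)]
348 [(20, 13, 175), (18, 14, 179), (18, 14, 177), (10, 127, 108), (13, 19, 161), (18, 16, 186), (19, 16, 180), (11, 15, 186), (14, 15, 184)]
356 [(15, 14, 182), (16, 16, 179), (15, 17, 179), (14, 16, 180), (14, 15, 186), (8, 45, 188), (1, 185, 208), (2, 73, 196), (17, 13, 181)]
364 [(18, 17, 177), (19, 15, 181), (15, 17, 181), (15, 14, 181), (13, 15, 122), (1, 190, 207), (1, 188, 208), (0, 185, 208), (16, 15, 182)]
```

```bash
sed -i 's/lo=(4,90,30),hi=(24,255,255)/lo=(5,33,30),hi=(28,255,255)/' h.py; python3 - <<'E'
from fit2 import *
print(fit('s7',1.02,[.4797,-.2955,.159],1.01,.1,(240,285,330,355)))
print(fit('side0',1.02,[.4645,-.3193,.157],1.01,.0,(250,304,310,355)))
E
```

```text
(np.float64(10.0), np.float64(0.16), np.float64(0.131), 1361)
(np.float64(-2.6), np.float64(0.1715), np.float64(0.143), 918)
```

{"name": "step_arm", "arguments": {
  "plan": [
    [0.22,0,0,0,0.1],
    [0.22,0,0.02,0,0.1],
    [0.22,0,0.03,0,0.1],
    [0.22,0,0.04,0,0.1],
    [0.22,0,0.05,0,0.1]
  ]
}}

```text
time: 15.18
eef_pos: [0.4939, -0.2726, 0.1366]
eef_rot: [3.142, -0.0, 1.021]
force: [-1.9, 0.2, 4.2]
width: 0.0254
grasp_force: 21.1
```

{"name": "step_arm", "arguments": {
  "plan": [
    [0.22,0,0.05,0,0.1],
    [0.22,0,0.06,0,0.1],
    [0.22,0,0.06,0,0.1],
    [0.22,0,0.07,0,0.1],
    [0.22,0,0.08,0,0.1]
  ]
}}

```text
time: 15.8
eef_pos: [0.5081, -0.2492, 0.1283]
eef_rot: [-3.141, -0.0, 1.021]
force: [-1.5, -0.2, 1.0]
width: 0.0252
grasp_force: 20.6
```

```bash
python3 - <<'E'
from fit2 import *
shot('side','s8');s=r.observe();print(s['time'],s['eef_pos'],s['force'],s['wrist_torque'])
pv=s['eef_pos']+[0,0,.019]
for th in(.3,.5): print(fit('s8',1.02,pv,1.01,th,(240,270,330,355)))
E
```

```text
15.85 [ 0.50834959 -0.24868942  0.12800665] [-0.64467511  0.6343436   1.51727843] [-0.18888469  0.32838409 -0.04562099]
(np.float64(32.5), np.float64(0.1569), np.float64(0.139), 1604)
(np.float64(30.7), np.float64(0.1598), np.float64(0.138), 1604)
```

{"name": "step_arm", "arguments": {
  "plan": [
    [0,0,0,0,0.1],
    [0,0,0,0,0.1],
    [0,0,-0.3,0,0.1],
    [0,0,-0.8,0,0.1],
    [0,0,-1,0,0.1]
  ],
  "force": 60
}}

```text
time: 16.48
eef_pos: [0.5079, -0.2495, 0.1816]
eef_rot: [-3.141, -0.0, 1.021]
force: [-0.3, 0.4, -3.6]
width: 0.0247
grasp_force: 59.2
```

{"name": "step_arm", "arguments": {
  "plan": [
    [0,0,-1,0,0.1],
    [0,0,-1,0,0.1],
    [0,0,-1,0,0.1],
    [0,0,-0.7,0,0.1],
    [0,0,0,0,0.1]
  ]
}}

```text
time: 17.1
eef_pos: [0.5083, -0.2498, 0.2745]
eef_rot: [3.14, -0.0, 1.021]
force: [-0.5, 1.4, -4.1]
width: 0.0245
grasp_force: 59.5
```

```bash
python3 - <<'E'
from fit2 import *
shot('side','s9');s=r.observe();print(s['time'],s['eef_pos'],s['force'],s['wrist_torque'],s['width'],s['grasp_force'])
pv=s['eef_pos']+[0,0,.019]
c=np.int32(proj('s9',pv)[0]);print(c)
for th in(.1,.5): print(fit('s9',1.02,pv,1.01,th,(c[0]-60,c[1]-20,c[0]+50,c[1]+80)))
E
```

```text
17.15 [ 0.50805969 -0.24956985  0.27331536] [-0.48949273 -0.45012001 -4.70434505] [ 0.22631403 -0.12467524  0.05952782] 0.02468992517080514 59.4622939825058
[289 238]
(np.float64(28.0), np.float64(0.1606), np.float64(0.15), 1895)
(np.float64(27.2), np.float64(0.1611), np.float64(0.152), 1895)
```

{"name": "step_arm", "arguments": {
  "plan": [
    [0,0,0,-0.09,0.1],
    [0,0,0,-0.09,0.1],
    [0,0,0,-0.09,0.1],
    [0,0,0,-0.09,0.1],
    [0,0,0,-0.09,0.1]
  ]
}}

```text
time: 17.77
eef_pos: [0.5077, -0.2493, 0.2721]
eef_rot: [-3.14, -0.002, 1.927]
force: [-0.9, 0.1, -4.1]
width: 0.0248
grasp_force: 59.3
```

{"name": "step_arm", "arguments": {
  "plan": [
    [0,0,0,-0.09,0.1],
    [0,0,0,-0.09,0.1],
    [0,0,0,-0.09,0.1],
    [0,0,0,-0.09,0.1],
    [0,0,0,-0.09,0.1]
  ]
}}

```text
time: 18.4
eef_pos: [0.5077, -0.2494, 0.2721]
eef_rot: [3.141, -0.002, 2.827]
force: [1.1, -0.2, -3.3]
width: 0.0247
grasp_force: 59.3
```

{"name": "step_arm", "arguments": {
  "plan": [
    [0,0,0,-0.09,0.1],
    [0,0,0,-0.085,0.1],
    [-0.33,0.98,0,0,0.1],
    [-0.33,0.98,0,0,0.1],
    [-0.33,0.98,0,0,0.1]
  ]
}}

```text
time: 19.02
eef_pos: [0.5304, -0.1745, 0.2721]
eef_rot: [3.141, -0.002, -3.113]
force: [0.1, -0.7, -2.9]
width: 0.0245
grasp_force: 59.4
```

{"name": "step_arm", "arguments": {
  "plan": [
    [-0.33,0.98,0,0,0.1],
    [-0.33,0.98,0,0,0.1],
    [-0.33,0.98,0,0,0.1],
    [-0.33,0.98,0,0,0.1],
    [-0.33,0.98,0,0,0.1]
  ]
}}

```text
time: 19.65
eef_pos: [0.5681, -0.0508, 0.2721]
eef_rot: [3.141, -0.002, -3.112]
force: [0.2, -0.1, -4.4]
width: 0.0246
grasp_force: 59.4
```

{"name": "step_arm", "arguments": {
  "plan": [
    [-0.33,0.98,0,0,0.1],
    [-0.33,0.98,0,0,0.1],
    [-0.33,0.98,0,0,0.1],
    [-0.33,0.98,0,0,0.1],
    [0,0,0,0,0.1]
  ]
}}

```text
time: 20.27
eef_pos: [0.5983, 0.0486, 0.2719]
eef_rot: [3.141, -0.002, -3.111]
force: [0.1, -1.2, -4.2]
width: 0.0247
grasp_force: 59.7
```

```bash
python3 - <<'E'
from fit2 import *
shot('side','s10');shot('wrist','w10');s=r.observe();print(s['time'],s['eef_pos'],s['eef_rot'],s['force'],s['wrist_torque'])
pv=s['eef_pos']+[0,0,.019];n=s['eef_rot'][2]
c=np.int32(proj('s10',pv)[0]);print(c)
for th in(.4,.6): print(fit('s10',n,pv,n,th,(c[0]-60,c[1]-20,c[0]+70,c[1]+80)))
for d in(-.003,0,.003): print(d,fit('s10',n,pv+[0,d,0],n,.5,(c[0]-60,c[1]-20,c[0]+70,c[1]+80)))
print(cv2.Rodrigues(np.load('pics/w10.npz')['rvec'])[0].round(2))
E
```

```text
20.375 [0.59809932 0.0471454  0.27241391] [-3.14156476e+00 -1.79412510e-03 -3.11196130e+00] [-0.21005781 -1.20427513 -3.93398127] [-0.03728739  0.13122383 -0.00681177]
[276 148]
(np.float64(29.9), np.float64(0.1614), np.float64(0.41), 1333)
(np.float64(30.0), np.float64(0.1614), np.float64(0.412), 1333)
-0.003 (np.float64(30.1), np.float64(0.1575), np.float64(0.412), 1333)
0 (np.float64(29.6), np.float64(0.1612), np.float64(0.41), 1333)
0.003 (np.float64(29.7), np.float64(0.1648), np.float64(0.412), 1333)
[[-0.03  1.   -0.  ]
 [ 0.96  0.03  0.29]
 [ 0.29  0.01 -0.96]]
```

{"name": "step_arm", "arguments": {
  "plan": [
    [0.7,0.012,0.74,0,0.1],
    [0.7,0.012,0.74,0,0.1],
    [0.7,0.012,0.74,0,0.1],
    [0.7,0.012,0.74,0,0.1],
    [0,0,0,0,0.1]
  ],
  "force": 40
}}

```text
time: 21.0
eef_pos: [0.527, 0.0458, 0.1983]
eef_rot: [3.141, -0.002, -3.113]
force: [-0.5, -0.1, -2.4]
width: 0.0246
grasp_force: 59.5
```

```bash
python3 - <<'E'
from h import *
s=r.observe();print(s['time'],s['eef_pos'],s['eef_rot'],s['force'],s['wrist_torque'])
E
```

```text
21.0 [0.52695528 0.04577512 0.19834844] [ 3.14145616e+00 -2.31398532e-03 -3.11321549e+00] [-0.52770335 -0.06743249 -2.35671884] [ 0.00193219  0.17738162 -0.01759397]
```

{"name": "step_arm", "arguments": {
  "plan": [
    [0.139,0,0.08,0,0.1],
    [0.139,0,0.08,0,0.1],
    [0,0,0,0,0.1]
  ]
}}

```text
time: 21.38
eef_pos: [0.5215, 0.0461, 0.1957]
eef_rot: [3.142, 0.0, -3.112]
force: [-0.6, -0.2, -4.6]
width: 0.0247
grasp_force: 59.6
```

{"name": "step_arm", "arguments": {
  "plan": [
    [0.07,0,0.04,0,0.1],
    [0,0,0,0,0.1]
  ]
}}

```text
time: 21.62
eef_pos: [0.5197, 0.0462, 0.1945]
eef_rot: [3.141, -0.0, -3.112]
force: [0.5, 0.4, -4.4]
width: 0.0246
grasp_force: 59.6
```

{"name": "step_arm", "arguments": {
  "plan": [
    [0.07,0,0.04,0,0.1],
    [0,0,0,0,0.1]
  ]
}}

```text
time: 21.88
eef_pos: [0.5178, 0.0461, 0.1935]
eef_rot: [3.141, -0.0, -3.112]
force: [-0.1, -0.3, -4.3]
width: 0.0244
grasp_force: 59.6
```

{"name": "step_arm", "arguments": {
  "plan": [
    [0.07,0,0.04,0,0.1],
    [0,0,0,0,0.1]
  ]
}}

```text
time: 22.12
eef_pos: [0.5163, 0.046, 0.1927]
eef_rot: [3.142, 0.0, -3.112]
force: [1.9, -0.0, -3.1]
width: 0.0247
grasp_force: 59.5
```

{"name": "step_arm", "arguments": {
  "plan": [
    [0.07,0,0.04,0,0.1],
    [0,0,0,0,0.1]
  ]
}}

```text
time: 22.38
eef_pos: [0.5144, 0.046, 0.1916]
eef_rot: [3.142, 0.0, -3.112]
force: [1.7, 0.0, -1.9]
width: 0.0246
grasp_force: 59.6
```

{"name": "step_arm", "arguments": {
  "plan": [
    [0.055,0,0.03,0,0.1],
    [0,0,0,0,0.1]
  ]
}}

```text
time: 22.62
eef_pos: [0.5131, 0.0459, 0.1909]
eef_rot: [3.142, 0.0, -3.112]
force: [1.6, -0.8, -0.7]
width: 0.025
grasp_force: 59.7
```

```bash
cat > look.py <<'E'
from fit2 import *
import sys
k=sys.argv[1];F=[];T=[]
for i,nm in enumerate(('side','wrist','top','top')):
    if nm!='top' or i==2: shot(nm,nm[0]+k)
    else: r.read_camera(nm)
    s=r.observe();F.append(s['force']);T.append(s['wrist_torque'])
F=np.array(F);print(s['time'],s['eef_pos'].round(4),s['eef_rot'].round(4),F.mean(0).round(2),np.mean(T,0).round(3),'N',(F@[.866,0,.5]+3.9*.5).round(2),(F@[.866,0,.5]+3.9*.5).mean().round(2))
pv=s['eef_pos']+[0,0,.019];n=s['eef_rot'][2]
face={'a':0,'b':2*np.pi/3,'c':-2*np.pi/3}[k[0]]
lean=float(sys.argv[2]) if len(sys.argv)>2 else n
c=np.int32(proj('s'+k,pv)[0]);print(c,fit('s'+k,lean,pv,lean-face,.5,(c[0]-25,c[1]-5,c[0]+60,c[1]+70)))
E
python3 look.py a1
```

```text
22.825 [0.5131 0.0459 0.1909] [ 3.1415e+00  1.0000e-04 -3.1124e+00] [ 1.79  0.07 -0.99] [ 0.029 -0.391 -0.055] N [3.99 1.76 2.91 3.35] 3.0
[246 179] (np.float64(30.5), np.float64(0.1641), np.float64(0.09), 831)
```

{"name": "step_arm", "arguments": {
  "plan": [
    [0.017,0,0.01,0,0.1],
    [0,0,0,0,0.1],
    [0,0,0,0,0.1],
    [0,0,0,0,0.1],
    [0,0,0,0,0.1]
  ]
}}

```text
time: 23.45
eef_pos: [0.5127, 0.0459, 0.1906]
eef_rot: [3.141, 0.0, -3.112]
force: [1.9, -0.4, -1.3]
width: 0.0247
grasp_force: 59.8
```

{"name": "step_arm", "arguments": {
  "plan": [
    [0,0,0,0,0.1],
    [0,0,0,0,0.1],
    [0,0,0,0,0.1]
  ]
}}

```text
time: 23.82
eef_pos: [0.5127, 0.0459, 0.1906]
eef_rot: [3.141, -0.0, -3.112]
force: [2.3, 0.7, -1.2]
width: 0.0244
grasp_force: 59.8
```

```bash
python3 look.py a2; python3 - <<'E'
import cv2,numpy as np
a=cv2.imread('pics/sa2.png')[150:260,200:320];b=cv2.imread('pics/wa2.png')[0:420,100:460];c=cv2.imread('pics/ta2.png')[160:280,190:310]
cv2.imwrite('pics/c6.png',np.hstack([cv2.resize(a,(436,400),interpolation=3),cv2.resize(b,(343,400))])[:, :790])
E
```

```text
24.025 [0.5127 0.0459 0.1906] [ 3.1415 -0.     -3.1124] [ 1.66 -0.12 -0.91] [-0.025 -0.426 -0.075] N [2.92 2.62 2.65 3.55] 2.94
[246 179] (np.float64(30.6), np.float64(0.1641), np.float64(0.083), 834)
```

View pics/c6.png

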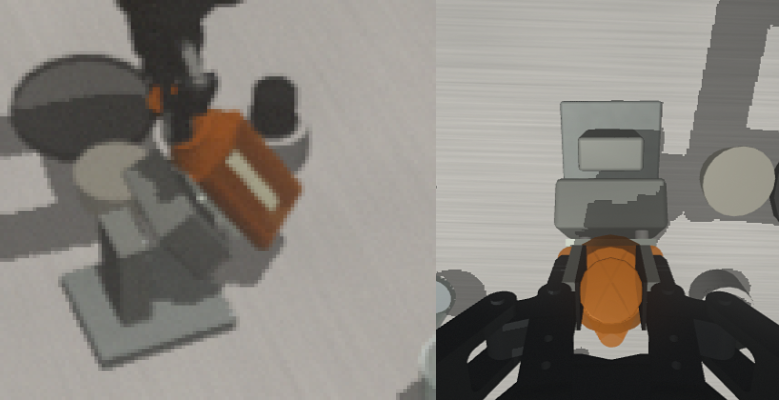

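{"name": "step_arm", "arguments": {
  "plan": [
    [0.025,0,0.014,0,0.1],
    [0,0,0,0,0.1],
    [0,0,0,0,0.1],
    [0,0,0,0,0.1],
    [0,0,0,0,0.1]
  ]
}}

```text
time: 24.65
eef_pos: [0.512, 0.0459, 0.1902]
eef_rot: [3.141, 0.0, -3.112]
force: [2.1, -0.5, 0.1]
width: 0.0244
grasp_force: 59.8
```

```bash
python3 look.py a3; python3 - <<'E'
import cv2,numpy as np
# wrist view: compare head images before/after
from h import *
for f in('s10','sa1','sa3'):
    pass
E
```

```text
24.85 [0.512  0.0459 0.1902] [ 3.1415 -0.     -3.1124] [ 2.02 -0.66 -0.51] [-0.051 -0.486 -0.053] N [3.3  3.39 2.91 4.16] 3.44
[246 180] (np.float64(30.5), np.float64(0.1655), np.float64(0.101), 838)
```

{"name": "step_arm", "arguments": {
  "plan": [
    [-0.2,0,-0.12,0,0.1],
    [-0.7,0,-0.4,0,0.1],
    [-0.8,0,-0.45,0,0.1],
    [-0.6,-0.35,0,0,0.1],
    [-0.55,-0.35,0,0,0.1]
  ],
  "force": 25
}}

```text
time: 25.48
eef_pos: [0.5842, 0.0298, 0.2137]
eef_rot: [3.141, -0.001, -3.112]
force: [-0.5, -0.3, -3.3]
width: 0.0245
grasp_force: 59.7
```

{"name": "step_arm", "arguments": {
  "plan": [
    [0,0,0.8,0,0.1],
    [0,0,0.9,0,0.1],
    [0,0,0.8,0,0.1],
    [0,0,0.4,0,0.1],
    [0,0,0,0,0.1]
  ]
}}

```text
time: 26.1
eef_pos: [0.5835, 0.0302, 0.1414]
eef_rot: [3.141, -0.001, -3.113]
force: [-0.6, -0.0, -3.4]
width: 0.0246
grasp_force: 59.8
```

```bash
python3 look.py a4
```

```text
26.3 [0.5841 0.0304 0.1428] [-3.1416e+00  1.1000e-03 -3.1124e+00] [-0.03  0.07 -3.69] [0.004 0.163 0.012] N [ 0.89  0.07 -0.36 -0.29] 0.08
[273 190] (np.float64(28.9), np.float64(0.1649), np.float64(0.104), 740)
```

{"name": "step_arm", "arguments": {
  "plan": [
    [0,0,0.2,0,0.1],
    [0,0,0.2,0,0.1],
    [0,0,0,0,0.1]
  ]
}}

```text
time: 26.68
eef_pos: [0.5835, 0.0305, 0.1314]
eef_rot: [3.141, -0.001, -3.112]
force: [0.0, 0.6, -4.0]
width: 0.0247
grasp_force: 59.8
```

{"name": "step_arm", "arguments": {
  "plan": [
    [0,0,0.12,0,0.1],
    [0,0,0,0,0.1]
  ]
}}

```text
time: 26.92
eef_pos: [0.5838, 0.0305, 0.1291]
eef_rot: [3.142, 0.0, -3.112]
force: [-1.0, -0.6, -1.7]
width: 0.0248
grasp_force: 60.3
```

{"name": "step_arm", "arguments": {
  "plan": [
    [0,0,0.06,0,0.27],
    [0,0,0,0,0.27]
  ],
  "force": 20
}}

```text
time: 27.18
eef_pos: [0.584, 0.0304, 0.1288]
eef_rot: [-3.141, 0.001, -3.112]
force: [-5.9, -0.1, 13.1]
width: 0.0244
grasp_force: 61.9
```

{"name": "step_arm", "arguments": {
  "plan": [
    [-0.22,0,-0.08,0,0.1],
    [-0.22,0,-0.07,0,0.1],
    [0,0,0,0,0.1]
  ]
}}

```text
time: 27.55
eef_pos: [0.595, 0.0309, 0.131]
eef_rot: [3.141, -0.0, -3.112]
force: [-0.8, 0.3, -4.1]
width: 0.0247
grasp_force: 59.6
```

```bash
python3 look.py a5
```

```text
27.75 [0.5946 0.0309 0.1309] [ 3.1414e+00 -5.0000e-04 -3.1124e+00] [-0.03 -0.08 -3.85] [0.029 0.184 0.002] N [-0.42  0.26 -0.11  0.25] -0.0
[276 192] (np.float64(29.8), np.float64(0.1628), np.float64(0.097), 736)
```

{"name": "step_arm", "arguments": {
  "plan": [
    [0,0,0.12,0,0.1],
    [0,0,0,0,0.295],
    [0,0,0,0,0.295]
  ],
  "force": 20
}}

```text
time: 28.12
eef_pos: [0.5948, 0.0308, 0.1288]
eef_rot: [-3.142, 0.001, -3.112]
force: [-3.9, -1.6, 5.7]
width: 0.0254
grasp_force: 26.8
```

{"name": "step_arm", "arguments": {
  "plan": [
    [-0.22,0,-0.06,0,0.295],
    [-0.22,0,-0.06,0,0.295],
    [0,0,0,0,0.295]
  ]
}}

```text
time: 28.5
eef_pos: [0.6061, 0.031, 0.1321]
eef_rot: [-3.141, 0.001, -3.112]
force: [-4.7, -1.4, 8.8]
width: 0.0255
grasp_force: 27.6
```

```bash
python3 look.py a6
```

```text
28.7 [0.6059 0.031  0.132 ] [-3.1413e+00  1.0000e-03 -3.1124e+00] [-4.15 -1.18  7.75] [-0.208  0.8   -0.054] N [2.49 2.47 2.29 1.66] 2.23
[280 190] (np.float64(25.9), np.float64(0.1595), np.float64(0.139), 830)
```

{"name": "step_arm", "arguments": {
  "plan": [
    [-0.24,0,-0.06,0,0.295],
    [-0.24,0,-0.06,0,0.295],
    [-0.24,0,-0.05,0,0.295],
    [-0.24,0,-0.05,0,0.295],
    [-0.24,0,-0.04,0,0.295]
  ]
}}

```text
time: 29.32
eef_pos: [0.6361, 0.032, 0.1376]
eef_rot: [3.141, -0.0, -3.112]
force: [-1.2, -0.7, 0.8]
width: 0.0256
grasp_force: 27.3
```

```bash
python3 look.py a7
```

```text
29.525 [0.6358 0.032  0.1376] [ 3.1415  0.     -3.1124] [-1.38 -1.33  2.43] [-0.242  0.38  -0.002] N [2.14 2.09 2.14 1.5 ] 1.97
[290 186] (np.float64(14.8), np.float64(0.1607), np.float64(0.147), 820)
```

{"name": "step_arm", "arguments": {
  "plan": [
    [-0.235,0,-0.02,0,0.295],
    [-0.235,0,-0.01,0,0.295],
    [-0.235,0,0,0,0.295],
    [-0.235,0,0,0,0.295],
    [-0.235,0,0.02,0,0.295]
  ]
}}

```text
time: 30.15
eef_pos: [0.6655, 0.0329, 0.1379]
eef_rot: [3.141, -0.0, -3.112]
force: [-1.9, 0.5, 3.9]
width: 0.0252
grasp_force: 27.5
```

```bash
python3 look.py a8
```

```text
30.35 [0.6651 0.0328 0.138 ] [ 3.1415 -0.     -3.1124] [-0.8  -0.26 -1.2 ] [-0.044  0.304  0.013] N [-0.15  1.42  0.31  1.04] 0.66
[299 183] (np.float64(13.7), np.float64(0.1593), np.float64(0.115), 870)
```

```bash
python3 - <<'E'
from h import *
for uv in((507,170),(475,165),(540,165),(500,25)): print(onz('w5',uv,.03))
E
```

```text
[ 0.7564 -0.0229  0.03  ]
[0.7482 0.0094 0.03  ]
[ 0.7735 -0.0503  0.03  ]
[0.8628 0.0571 0.03  ]
```

{"name": "step_arm", "arguments": {
  "plan": [
    [0.4,0,-0.2,0,0.295],
    [0.8,-0.1,0,0,0.295],
    [0.4,0,0.2,0,0.295],
    [0,0,0.1,0,0.295],
    [0,0,0.06,0,0.295]
  ]
}}

```text
time: 30.98
eef_pos: [0.6265, 0.0291, 0.1373]
eef_rot: [-3.141, 0.006, -3.112]
force: [-2.8, -0.0, 30.0]
width: 0.0251
grasp_force: 30.1
```

{"name": "step_arm", "arguments": {
  "plan": [
    [-0.2,0,-0.06,0,0.295],
    [-0.22,0,-0.03,0,0.295],
    [-0.22,0,-0.02,0,0.295]
  ]
}}

```text
time: 31.35
eef_pos: [0.6415, 0.0297, 0.1375]
eef_rot: [-3.141, 0.001, -3.112]
force: [-0.3, -0.0, 2.8]
width: 0.0253
grasp_force: 27.6
```

```bash
python3 look.py a9
```

```text
31.55 [0.6416 0.0297 0.1374] [-3.1415e+00  1.5000e-03 -3.1124e+00] [-0.91 -0.65  7.83] [-0.12   0.32  -0.011] N [4.83 5.48 5.87 4.15] 5.08
[292 186] (np.float64(7.0), np.float64(0.1627), np.float64(0.119), 861)
```

{"name": "step_arm", "arguments": {
  "plan": [
    [-0.2,0,0,0,0.295],
    [-0.2,0,0.01,0,0.295],
    [-0.2,0,0.02,0,0.295],
    [-0.15,0,0.03,0,0.295]
  ]
}}

```text
time: 32.05
eef_pos: [0.6605, 0.0303, 0.1357]
eef_rot: [3.142, 0.001, -3.112]
force: [-7.2, -1.0, 21.4]
width: 0.0254
grasp_force: 29.0
```

```bash
python3 look.py a10
```

```text
32.25 [0.6604 0.0302 0.1357] [-3.1415e+00  8.0000e-04 -3.1124e+00] [-3.44 -0.49  9.77] [-0.114  0.642 -0.021] N [3.12 4.35 4.47 3.51] 3.86
[298 185] (np.float64(0.6), np.float64(0.1586), np.float64(0.101), 862)
```

{"name": "step_arm", "arguments": {
  "plan": [
    [0,0,0,0,0.6],
    [0,0,-0.08,0,0.7],
    [0,0,-0.06,0.08,0.7],
    [0,0,0,0.09,0.7],
    [0,0,0,0.09,0.7]
  ],
  "force": 25
}}

```text
time: 32.88
eef_pos: [0.66, 0.0303, 0.1386]
eef_rot: [3.142, -0.0, 2.645]
force: [0.7, 0.3, 0.1]
width: 0.0599
grasp_force: 0.0
```

{"name": "step_arm", "arguments": {
  "plan": [
    [0,0,0,0.09,0.7],
    [0,0,0,0.09,0.7],
    [0,0,0,0.084,0.7],
    [0,0,0,0,0.7]
  ]
}}

```text
time: 33.38
eef_pos: [0.6599, 0.0303, 0.1386]
eef_rot: [-3.142, -0.0, 2.124]
force: [0.2, -0.1, -0.1]
width: 0.0598
grasp_force: 0.0
```

```bash
cat > up.py <<'E'
from fit1 import *
k,yaw=sys.argv[1],float(sys.argv[2])
shot('top','t'+k);shot('side','s'+k);s=r.observe();print(s['time'],s['eef_pos'].round(4),s['eef_rot'].round(3),s['force'].round(1))
x0=[s['eef_pos'][0],s['eef_pos'][1],yaw]
def M(f):
    c=np.int32(proj(f,[x0[0],x0[1],.06])[0]);m=amber(f,roi=(c[0]-35,c[1]-32,c[0]+35,c[1]+32));m=cv2.morphologyEx(m,cv2.MORPH_CLOSE,np.ones((5,5)));c=max(cv2.findContours(m,0,1)[0],key=cv2.contourArea);q=m*0;cv2.drawContours(q,[c],-1,1,-1);return q
m=M('s'+k);B=BP[BP[:,2]<.127]
def g(x):
    h=cv2.convexHull(np.float32(proj('s'+k,B@Rz(x[2]).T+[x[0],x[1],0])));q=m*0;cv2.fillConvexPoly(q,np.int32(h*16),1,shift=4);return 1-(q&m).sum()/(q|m).sum()
o=minimize(g,x0,method='Nelder-Mead',options=dict(initial_simplex=np.array(x0)+np.array([[0,0,0],[.006,0,0],[0,.006,0],[0,0,.2]])));print(o.x.round(4),round(o.fun,3),'start',round(g(x0),3))
E
python3 up.py b0 3.171
```

```text
33.475 [0.6599 0.0303 0.1386] [-3.142 -0.     2.127] [-0.3 -0.7  0.2]
[0.6614 0.0287 3.2581] 0.13 start 0.152
```

{"name": "step_arm", "arguments": {
  "plan": [
    [0,0,0,0,0.1],
    [0,0,0,0,0.1],
    [0,0,0,0,0.1],
    [0,0,0,0,0.1],
    [-0.3,0,-0.02,0,0.1]
  ],
  "force": 22
}}

```text
time: 34.1
eef_pos: [0.6637, 0.0241, 0.1393]
eef_rot: [-3.142, -0.0, 2.124]
force: [-2.1, 1.5, 2.0]
width: 0.0255
grasp_force: 22.1
```

{"name": "step_arm", "arguments": {
  "plan": [
    [-0.33,0,-0.02,0,0.1],
    [-0.33,0,0,0,0.1],
    [-0.33,0,0.01,0,0.1],
    [-0.33,0,0.03,0,0.1],
    [-0.33,0,0.05,0,0.1]
  ]
}}

```text
time: 34.72
eef_pos: [0.6858, -0.0119, 0.1373]
eef_rot: [3.142, -0.0, 2.123]
force: [-1.3, 0.7, 0.3]
width: 0.0253
grasp_force: 22.4
```

{"name": "step_arm", "arguments": {
  "plan": [
    [-0.33,0,0.06,0,0.1],
    [-0.33,0,0.08,0,0.1],
    [-0.33,0,0.09,0,0.1],
    [-0.33,0,0.1,0,0.1],
    [0,0,0,0,0.1]
  ]
}}

```text
time: 35.35
eef_pos: [0.703, -0.04, 0.1289]
eef_rot: [-3.141, -0.0, 2.122]
force: [-0.6, -0.1, -0.8]
width: 0.0257
grasp_force: 21.8
```

```bash
sed -i "s/enumerate(('side','wrist','top','top'))/enumerate(('side',)*(int(sys.argv[3]) if len(sys.argv)>3 else 1))/" look.py; python3 look.py b1 5.266
```

```text
35.4 [ 0.7029 -0.0396  0.129 ] [-3.1415e+00 -1.0000e-04  2.1225e+00] [-0.1   0.64 -2.25] [0.13  0.109 0.007] N [0.74] 0.74
[322 199] (np.float64(28.1), np.float64(0.1245), np.float64(0.504), 1171)
```

```bash
python3 - <<'E'
from h import *
rows((.703,-.0398,.204),2.123,(.598,.0465,.272),.03,12)
E
```

```text
[0.429, -0.147, -0.227, 0.087]
[0.396, -0.219, -0.227, 0.087]
[0.352, -0.285, -0.227, 0.087]
[0.298, -0.342, -0.227, 0.087]
[0.234, -0.388, -0.227, 0.087]
[0.163, -0.423, -0.227, 0.087]
[0.087, -0.445, -0.227, 0.087]
[0.009, -0.453, -0.227, 0.087]
[-0.07, -0.448, -0.227, 0.087]
[-0.147, -0.429, -0.227, 0.087]
[-0.219, -0.397, -0.227, 0.087]
[-0.284, -0.353, -0.227, 0.087]
```

{"name": "step_arm", "arguments": {
  "plan": [
    [0,0,-1,0,0.1],
    [0,0,-1,0,0.1],
    [0,0,-1,0,0.1]
  ]
}}

```text
time: 35.78
eef_pos: [0.7026, -0.0392, 0.2048]
eef_rot: [-3.141, 0.0, 2.123]
force: [0.6, -0.4, -3.4]
width: 0.025
grasp_force: 22.4
```

{"name": "step_arm", "arguments": {
  "plan": [
    [0.43,-0.15,-0.23,0.087,0.1],
    [0.4,-0.22,-0.23,0.087,0.1],
    [0.35,-0.285,-0.23,0.087,0.1],
    [0.3,-0.34,-0.23,0.087,0.1],
    [0.235,-0.39,-0.23,0.087,0.1]
  ]
}}

```text
time: 36.4
eef_pos: [0.6584, -0.003, 0.233]
eef_rot: [-3.141, 0.0, 1.247]
force: [0.5, 0.6, -3.5]
width: 0.0253
grasp_force: 22.4
```

{"name": "step_arm", "arguments": {
  "plan": [
    [0.16,-0.42,-0.23,0.087,0.1],
    [0.09,-0.445,-0.23,0.087,0.1],
    [0.01,-0.45,-0.23,0.087,0.1],
    [-0.07,-0.45,-0.23,0.087,0.1],
    [-0.15,-0.43,-0.23,0.087,0.1]
  ]
}}

```text
time: 37.02
eef_pos: [0.6146, 0.0328, 0.2617]
eef_rot: [3.142, 0.0, 0.377]
force: [0.6, 0.0, -3.7]
width: 0.0253
grasp_force: 22.4
```

{"name": "step_arm", "arguments": {
  "plan": [
    [-0.22,-0.4,-0.2,0.087,0.1],
    [-0.285,-0.35,-0.2,0.087,0.1],
    [0,0,0,0,0.1]
  ]
}}

```text
time: 37.4
eef_pos: [0.5971, 0.0472, 0.2722]
eef_rot: [3.142, -0.001, 0.036]
force: [0.5, -0.4, -3.6]
width: 0.0253
grasp_force: 22.4
```

```bash
python3 look.py b2 3.171
```

```text
37.45 [0.5974 0.0469 0.2718] [ 3.1415e+00 -4.0000e-04  3.9400e-02] [ 0.4  -0.22 -4.57] [-0.056  0.172  0.03 ] N [0.01] 0.01
[276 149] (np.float64(28.7), np.float64(0.16), np.float64(0.199), 978)
```

{"name": "step_arm", "arguments": {
  "plan": [
    [-0.717,-0.016,0.738,0,0.1],
    [-0.717,-0.016,0.738,0,0.1],
    [-0.717,-0.016,0.738,0,0.1],
    [-0.717,-0.016,0.738,0,0.1],
    [-0.1,0,0.06,0,0.1]
  ]
}}

```text
time: 38.08
eef_pos: [0.5224, 0.0456, 0.1954]
eef_rot: [-3.141, 0.002, 0.038]
force: [1.6, 0.0, -3.2]
width: 0.0255
grasp_force: 22.4
```

{"name": "step_arm", "arguments": {
  "plan": [
    [-0.11,0,0.065,0,0.1],
    [-0.11,0,0.065,0,0.1],
    [0,0,0,0,0.1]
  ]
}}

```text
time: 38.45
eef_pos: [0.5182, 0.0455, 0.1936]
eef_rot: [3.142, -0.001, 0.035]
force: [1.5, -0.9, -1.5]
width: 0.0254
grasp_force: 22.5
```

{"name": "step_arm", "arguments": {
  "plan": [
    [-0.06,0,0.035,0,0.1],
    [-0.06,0,0.035,0,0.1],
    [0,0,0,0,0.1]
  ]
}}

```text
time: 38.83
eef_pos: [0.5148, 0.0455, 0.1915]
eef_rot: [-3.142, -0.0, 0.035]
force: [2.6, -0.3, -0.5]
width: 0.025
grasp_force: 22.6
```

```bash
python3 look.py b3 3.171 3
```

```text
38.975 [0.5148 0.0455 0.1915] [-3.1416e+00 -3.0000e-04  3.4800e-02] [ 1.78 -0.63 -0.91] [-0.073 -0.624 -0.06 ] N [2.99 3.64 2.49] 3.04
[247 179] (np.float64(28.6), np.float64(0.1642), np.float64(0.091), 824)
```

{"name": "step_arm", "arguments": {
  "plan": [
    [-0.05,0,0.028,0,0.1],
    [0,0,0,0,0.1],
    [0,0,0,0,0.1],
    [0,0,0,0,0.1]
  ]
}}

```text
time: 39.48
eef_pos: [0.5135, 0.0455, 0.1907]
eef_rot: [-3.141, -0.0, 0.035]
force: [2.9, -0.4, 0.0]
width: 0.0253
grasp_force: 22.6
```

```bash
python3 look.py b4 3.171 3
```

```text
39.625 [0.5135 0.0455 0.1907] [-3.1415 -0.      0.0348] [ 2.45 -0.35 -0.82] [-0.074 -0.673 -0.075] N [4.81 2.81 3.37] 3.66
[247 179] (np.float64(29.2), np.float64(0.1622), np.float64(0.093), 832)
```

{"name": "step_arm", "arguments": {
  "plan": [
    [0,0,0,0,0.1],
    [0,0,0,0,0.1],
    [0.2,0,-0.12,0,0.1],
    [0.7,0,-0.4,0,0.1],
    [0.8,0.1,-0.45,0,0.1]
  ]
}}

```text
time: 40.25
eef_pos: [0.5562, 0.0446, 0.215]
eef_rot: [-3.141, 0.002, 0.035]
force: [-0.2, -0.0, -3.9]
width: 0.0254
grasp_force: 22.3
```

{"name": "step_arm", "arguments": {
  "plan": [
    [0.6,0.3,0,0,0.1],
    [0.5,0.3,0.8,0,0.1],
    [0,0,0.9,0,0.1],
    [0,0,0.9,0,0.1],
    [0,0,0.6,0,0.1]
  ]
}}

```text
time: 40.88
eef_pos: [0.5831, 0.0301, 0.132]
eef_rot: [-3.141, 0.003, 0.034]
force: [0.1, -0.6, -4.2]
width: 0.0256
grasp_force: 22.3
```

{"name": "step_arm", "arguments": {
  "plan": [
    [0,0,0.12,0,0.1],
    [0,0,0,0,0.1]
  ]
}}

```text
time: 41.12
eef_pos: [0.5839, 0.0303, 0.1315]
eef_rot: [-3.141, 0.001, 0.035]
force: [-0.4, 1.3, -4.1]
width: 0.0255
grasp_force: 22.5
```

{"name": "step_arm", "arguments": {
  "plan": [
    [0,0,0.12,0,0.1],
    [0,0,0.03,0,0.1]
  ]
}}

```text
time: 41.38
eef_pos: [0.5846, 0.0302, 0.1302]
eef_rot: [3.141, -0.002, 0.035]
force: [-10.2, -0.0, 26.4]
width: 0.0253
grasp_force: 25.2
```

{"name": "step_arm", "arguments": {
  "plan": [
    [0.315,0,-0.14,0,0.1],
    [0.32,0,-0.1,0,0.1],
    [0.325,0,-0.08,0,0.1],
    [0.33,0,-0.065,0,0.1],
    [0.33,0,-0.045,0,0.1]
  ]
}}

```text
time: 42.0
eef_pos: [0.625, 0.0319, 0.1385]
eef_rot: [-3.141, 0.0, 0.035]
force: [0.9, -1.5, -4.7]
width: 0.0255
grasp_force: 23.0
```

```bash
python3 look.py b5 3.171 2
```

```text
42.1 [0.6252 0.0318 0.1384] [-3.1413e+00  3.0000e-04  3.4800e-02] [ 0.09 -0.06 -3.46] [-0.041  0.103 -0.018] N [0.06 0.54] 0.3
[286 187] (np.float64(16.7), np.float64(0.1603), np.float64(0.143), 807)
```

{"name": "step_arm", "arguments": {
  "plan": [
    [0,0,0.12,0,0.1],
    [0.32,0,-0.03,0,0.1],
    [0.33,0,-0.02,0,0.1],
    [0.33,0,-0.01,0,0.1],
    [0.33,0,0.01,0,0.1]
  ]
}}

```text
time: 42.72
eef_pos: [0.6576, 0.033, 0.1376]
eef_rot: [-3.142, -0.001, 0.035]
force: [-1.2, -0.6, 3.6]
width: 0.0254
grasp_force: 24.3
```

```bash
python3 look.py b6 3.171 2
```

```text
42.825 [0.6581 0.0329 0.1376] [-3.1415e+00 -1.1000e-03  3.4800e-02] [-0.59  0.33  7.84] [-0.034  0.305 -0.003] N [5.61 5.1 ] 5.35
[297 184] (np.float64(4.5), np.float64(0.1587), np.float64(0.091), 849)
```

{"name": "step_arm", "arguments": {
  "plan": [
    [0.24,0,0.03,0,0.1],
    [0.24,0,0.04,0,0.1],
    [0,0,0,0,0.1],
    [0,0,0,0,0.6],
    [0,0,-0.08,0,0.7]
  ]
}}

```text
time: 43.45
eef_pos: [0.6691, 0.0334, 0.1371]
eef_rot: [-3.141, 0.001, 0.035]
force: [0.3, -0.4, 0.8]
width: 0.0593
grasp_force: 0.0
```

```bash
python3 up.py c0 1.081
```

```text
43.55 [0.6693 0.0334 0.1375] [-3.141  0.     0.035] [-0.1 -0.6  0. ]
[0.6693 0.0314 1.1   ] 0.138 start 0.148
```

{"name": "step_arm", "arguments": {
  "plan": [
    [0,0,-0.05,-0.088,0.7],
    [0,0,0,-0.088,0.7],
    [0,0,0,-0.088,0.7],
    [0,0,0,-0.088,0.7],
    [0,0,0,-0.088,0.7]
  ]
}}

```text
time: 44.18
eef_pos: [0.6692, 0.0334, 0.1386]
eef_rot: [-3.141, -0.0, 0.921]
force: [1.5, 1.1, 0.0]
width: 0.0599
grasp_force: 0.0
```

{"name": "step_arm", "arguments": {
  "plan": [
    [0,0,0,-0.088,0.7],
    [0,0,0,-0.088,0.7],
    [0,0,0,-0.088,0.7],
    [0,0,0,-0.088,0.7],
    [0,0,0,-0.088,0.7]
  ]
}}

```text
time: 44.8
eef_pos: [0.6692, 0.0334, 0.1386]
eef_rot: [-3.141, -0.0, 1.801]
force: [0.7, 0.2, -0.4]
width: 0.06
grasp_force: 0.0
```

{"name": "step_arm", "arguments": {
  "plan": [
    [0,0,0,-0.088,0.7],
    [0,0,0,-0.079,0.7],
    [0,0,0,0,0.1],
    [0,0,0,0,0.1],
    [0,0,0,0,0.1]
  ]
}}

```text
time: 45.42
eef_pos: [0.6692, 0.0333, 0.1387]
eef_rot: [-3.141, -0.0, 2.127]
force: [-1.9, -0.7, 0.4]
width: 0.0253
grasp_force: 21.9
```

{"name": "step_arm", "arguments": {
  "plan": [
    [0,0,0,0,0.1],
    [-0.3,0,-0.02,0,0.1],
    [-0.33,0,-0.02,0,0.1],
    [-0.33,0,0,0,0.1],
    [-0.33,0,0.01,0,0.1]
  ]
}}

```text
time: 46.05
eef_pos: [0.6867, 0.0054, 0.1393]
eef_rot: [3.142, -0.0, 2.128]
force: [-2.0, 0.4, 0.5]
width: 0.0252
grasp_force: 22.1
```

{"name": "step_arm", "arguments": {
  "plan": [
    [-0.33,0,0.03,0,0.1],
    [-0.33,0,0.05,0,0.1],
    [-0.33,0,0.07,0,0.1],
    [-0.33,0,0.08,0,0.1],
    [-0.33,0,0.1,0,0.1]
  ]
}}

```text
time: 46.68
eef_pos: [0.7085, -0.0294, 0.131]
eef_rot: [3.142, -0.0, 2.129]
force: [-0.6, 0.3, -0.3]
width: 0.0252
grasp_force: 22.3
```

{"name": "step_arm", "arguments": {
  "plan": [
    [-0.37,0,0.11,0,0.1],
    [0,0,-0.5,0,0.1],
    [0,0,-1,0,0.1],
    [0,0,-1,0,0.1],
    [0,0,-0.5,0,0.1]
  ]
}}

```text
time: 47.3
eef_pos: [0.7134, -0.0368, 0.2057]
eef_rot: [3.14, 0.002, 2.129]
force: [0.1, 0.4, -4.0]
width: 0.0254
grasp_force: 22.1
```

```bash
python3 look.py c1 5.271; python3 - <<'E'
from h import *
s=r.observe();rows(s['eef_pos'],s['eef_rot'][2],(.598,.0465,.272),.03,12)
E
```

```text
47.35 [ 0.7136 -0.0368  0.2066] [3.1391e+00 2.2000e-03 2.1289e+00] [ 0.04 -0.76 -2.11] [-0.111 -0.003 -0.061] N [0.93] 0.93
[328 177] (np.float64(24.3), np.float64(0.1576), np.float64(0.337), 665)
[0.44, -0.18, -0.218, 0.087]
[0.402, -0.254, -0.218, 0.087]
[0.351, -0.32, -0.218, 0.087]
[0.29, -0.376, -0.218, 0.087]
[0.22, -0.421, -0.218, 0.087]
[0.144, -0.453, -0.218, 0.087]
[0.063, -0.471, -0.218, 0.087]
[-0.02, -0.475, -0.218, 0.087]
[-0.102, -0.464, -0.218, 0.087]
[-0.181, -0.439, -0.218, 0.087]
[-0.255, -0.401, -0.218, 0.087]
[-0.321, -0.35, -0.218, 0.087]
```

{"name": "step_arm", "arguments": {
  "plan": [
    [0.44,-0.18,-0.22,0.0875,0.1],
    [0.4,-0.255,-0.22,0.0875,0.1],
    [0.35,-0.32,-0.22,0.0875,0.1],
    [0.29,-0.375,-0.22,0.0875,0.1],
    [0.22,-0.42,-0.22,0.0875,0.1]
  ]
}}

```text
time: 47.98
eef_pos: [0.6643, -0.0019, 0.2304]
eef_rot: [-3.141, 0.0, 1.248]
force: [0.2, -0.3, -2.6]
width: 0.0256
grasp_force: 22.2
```

{"name": "step_arm", "arguments": {
  "plan": [
    [0.145,-0.455,-0.22,0.0875,0.1],
    [0.06,-0.47,-0.22,0.0875,0.1],
    [-0.02,-0.475,-0.22,0.0875,0.1],
    [-0.1,-0.465,-0.22,0.0875,0.1],
    [-0.18,-0.44,-0.22,0.0875,0.1]
  ]
}}

```text
time: 48.6
eef_pos: [0.6161, 0.0329, 0.2579]
eef_rot: [-3.141, 0.001, 0.373]
force: [-0.4, 0.8, -3.3]
width: 0.0255
grasp_force: 22.2
```

{"name": "step_arm", "arguments": {
  "plan": [
    [-0.255,-0.4,-0.2,0.0875,0.1],
    [-0.32,-0.35,-0.2,0.087,0.1],
    [0,0,0,0,0.1]
  ]
}}

```text
time: 48.98
eef_pos: [0.5971, 0.0469, 0.2686]
eef_rot: [-3.141, -0.0, 0.031]
force: [0.2, -0.3, -4.4]
width: 0.0252
grasp_force: 22.2
```

```bash
python3 look.py c2 3.171
```

```text
49.025 [0.5974 0.0466 0.2682] [-3.1415e+00  1.0000e-04  3.4200e-02] [ 0.41 -0.43 -3.46] [ 0.039  0.191 -0.01 ] N [0.58] 0.58
[276 150] (np.float64(27.4), np.float64(0.1632), np.float64(0.172), 943)
```

{"name": "step_arm", "arguments": {
  "plan": [
    [-0.717,-0.016,0.7,0,0.1],
    [-0.717,-0.016,0.7,0,0.1],
    [-0.717,-0.016,0.7,0,0.1],
    [-0.717,-0.016,0.7,0,0.1],
    [-0.1,0,0.06,0,0.1]
  ]
}}

```text
time: 49.65
eef_pos: [0.5226, 0.0456, 0.1959]
eef_rot: [-3.141, 0.002, 0.033]
force: [1.2, -0.6, -3.2]
width: 0.0252
grasp_force: 22.1
```

{"name": "step_arm", "arguments": {
  "plan": [
    [-0.11,0,0.065,0,0.1],
    [-0.11,0,0.065,0,0.1],
    [0,0,0,0,0.1]
  ]
}}

```text
time: 50.02
eef_pos: [0.5182, 0.0456, 0.1941]
eef_rot: [3.142, -0.001, 0.03]
force: [1.2, 0.0, -1.3]
width: 0.0253
grasp_force: 22.3
```

{"name": "step_arm", "arguments": {
  "plan": [
    [-0.07,0,0.04,0,0.1],
    [-0.07,0,0.04,0,0.1],
    [0,0,0,0,0.1]
  ]
}}

```text
time: 50.4
eef_pos: [0.5143, 0.0456, 0.1918]
eef_rot: [-3.142, -0.0, 0.03]
force: [2.7, 0.3, -2.0]
width: 0.0254
grasp_force: 22.3
```

```bash
python3 look.py c3 3.171 3
```

```text
50.55 [0.5143 0.0456 0.1918] [-3.1415e+00 -1.0000e-04  2.9800e-02] [ 2.31 -0.15 -0.75] [-0.046 -0.612 -0.044] N [3.37 3.68 3.67] 3.57
[247 179] (np.float64(28.6), np.float64(0.165), np.float64(0.087), 829)
```

{"name": "step_arm", "arguments": {
  "plan": [
    [-0.01,0,0.006,0,0.1],
    [0,0,0,0,0.1],
    [0,0,0,0,0.1],
    [0,0,0,0,0.1],
    [0,0,0,0,0.1]
  ]
}}

```text
time: 51.18
eef_pos: [0.514, 0.0456, 0.1916]
eef_rot: [-3.141, 0.0, 0.03]
force: [2.4, -0.9, -0.0]
width: 0.0256
grasp_force: 22.4
```

{"name": "step_arm", "arguments": {
  "plan": [
    [0,0,0,0,0.1],
    [0,0,0,0,0.1],
    [0.2,0,-0.12,0,0.1],
    [0.7,0,-0.4,0,0.1],
    [0.8,0.1,-0.45,0,0.1]
  ]
}}

```text
time: 51.8
eef_pos: [0.5567, 0.0445, 0.2158]
eef_rot: [-3.141, 0.002, 0.03]
force: [0.8, 0.2, -4.2]
width: 0.0254
grasp_force: 22.1
```

{"name": "step_arm", "arguments": {
  "plan": [
    [0.6,0.3,0,0,0.1],
    [0.5,0.3,0.8,0,0.1],
    [0,0,0.9,0,0.1],
    [0,0,0.9,0,0.1],
    [0,0,0.6,0,0.1]
  ]
}}

```text
time: 52.42
eef_pos: [0.5836, 0.0299, 0.1329]
eef_rot: [-3.141, 0.003, 0.029]
force: [0.2, -0.1, -4.1]
width: 0.0255
grasp_force: 22.1
```

{"name": "step_arm", "arguments": {
  "plan": [
    [0,0,0.2,0,0.1],
    [0,0,0,0,0.1]
  ]
}}

```text
time: 52.68
eef_pos: [0.5846, 0.03, 0.1312]
eef_rot: [3.141, -0.001, 0.03]
force: [-3.3, -0.8, 4.5]
width: 0.0255
grasp_force: 23.1
```

{"name": "step_arm", "arguments": {
  "plan": [
    [0.315,0,-0.05,0,0.1],
    [0.32,0,-0.09,0,0.1],
    [0.325,0,-0.07,0,0.1],
    [0.33,0,-0.05,0,0.1],
    [0.33,0,-0.03,0,0.1]
  ]
}}

```text
time: 53.3
eef_pos: [0.6256, 0.0314, 0.138]
eef_rot: [-3.142, 0.0, 0.03]
force: [-1.1, 0.3, 2.6]
width: 0.0255
grasp_force: 23.6
```

```bash
python3 look.py c4 3.171 1
```

```text
53.35 [0.6263 0.0314 0.1381] [-3.1415e+00 -5.0000e-04  2.9700e-02] [-2.41 -1.15  4.29] [-0.117  0.563 -0.067] N [2.01] 2.01
[287 187] (np.float64(12.0), np.float64(0.1594), np.float64(0.109), 840)
```

{"name": "step_arm", "arguments": {
  "plan": [
    [0.33,0,0,0,0.1],
    [0.33,0,0.005,0,0.1],
    [0.33,0,0.02,0,0.1],
    [0.3,0,0.04,0,0.1],
    [0,0,0,0,0.1]
  ]
}}

```text
time: 53.98
eef_pos: [0.6579, 0.0323, 0.1365]
eef_rot: [3.142, -0.0, 0.03]
force: [-3.9, -0.6, 6.0]
width: 0.0253
grasp_force: 24.2
```

```bash
python3 look.py c5 3.171 1
python3 - <<'E'
from h import *
# refine tray centre from earlier views by dark-disc segmentation
for f,uv in(('w5',(150,253)),('top0',(173,241)),('t3',(173,241)),('sb6',(223,179)),('side0',(223,179))):
    im=cv2.imread(f'pics/{f}.png');v=cv2.cvtColor(im,cv2.COLOR_BGR2HSV);g=v[...,2]
    p=int(np.median(g[uv[1]-8:uv[1]+8,uv[0]-8:uv[0]+8]));m=(g<p+22).astype(np.uint8)*255
    z=np.zeros_like(m);cv2.circle(z,uv,75 if f=='w5' else 26,255,-1);m&=z
    y,x=np.nonzero(m);print(f,p,len(x),onz(f,((x.min()+x.max())/2,(y.min()+y.max())/2),.012),(x.min(),x.max(),y.min(),y.max()))
E
```

```text
54.025 [0.6577 0.0323 0.1365] [-3.1416e+00 -1.0000e-04  2.9800e-02] [-2.11 -0.83  4.69] [-0.256  0.328  0.007] N [2.47] 2.47
[297 184] (np.float64(1.1), np.float64(0.1601), np.float64(0.097), 865)
w5 59 8679 [0.5055 0.2813 0.012 ] (np.int64(90), np.int64(210), np.int64(200), np.int64(328))
top0 58 1513 [0.5118 0.2787 0.012 ] (np.int64(151), np.int64(198), np.int64(220), np.int64(262))
t3 101 1722 [0.5119 0.2847 0.012 ] (np.int64(147), np.int64(198), np.int64(215), np.int64(267))
sb6 90 1216 [0.5055 0.2521 0.012 ] (np.int64(199), np.int64(249), np.int64(165), np.int64(205))
side0 96 904 [0.501  0.2538 0.012 ] (np.int64(203), np.int64(242), np.int64(165), np.int64(205))
```

{"name": "step_arm", "arguments": {
  "plan": [
    [0,0,-0.3,0,0.1],
    [0,0,-0.9,0,0.1],
    [0,0,-1,0,0.1],
    [0,0,-1,0,0.1],
    [0,0,-1,0,0.1]
  ]
}}

```text
time: 54.65
eef_pos: [0.6572, 0.0325, 0.2421]
eef_rot: [-3.141, 0.0, 0.03]
force: [0.5, -0.6, -3.4]
width: 0.0254
grasp_force: 23.2
```

{"name": "step_arm", "arguments": {
  "plan": [
    [-0.4,-0.9,-0.2,0,0.1],
    [-0.5,-0.95,0,0,0.1],
    [-0.5,-0.95,0,0,0.1],
    [-0.5,-0.95,0,0,0.1],
    [-0.5,-0.95,0,0,0.1]
  ]
}}

```text
time: 55.28
eef_pos: [0.592, 0.1501, 0.2454]
eef_rot: [-3.141, 0.002, 0.031]
force: [-0.1, -0.5, -3.3]
width: 0.0256
grasp_force: 23.3
```

{"name": "step_arm", "arguments": {
  "plan": [
    [-0.5,-0.95,0,0,0.1],
    [-0.5,-0.95,0,0,0.1],
    [-0.5,-0.95,0,0,0.1],
    [-0.5,-0.95,0,0,0.1],
    [-0.5,-0.9,0,0,0.1]
  ]
}}

```text
time: 55.9
eef_pos: [0.5258, 0.2654, 0.2454]
eef_rot: [3.141, 0.002, 0.031]
force: [-0.4, -0.2, -4.7]
width: 0.0256
grasp_force: 23.3
```

{"name": "step_arm", "arguments": {
  "plan": [
    [-0.5,-0.9,0,0,0.1],
    [0,0,0.3,0,0.1]
  ]
}}

```text
time: 56.15
eef_pos: [0.5126, 0.2879, 0.2384]
eef_rot: [-3.141, 0.001, 0.033]
force: [1.3, -1.1, -3.6]
width: 0.0254
grasp_force: 23.3
```

```bash
python3 look.py c6 3.171 1
```

```text
56.2 [0.513  0.2868 0.237 ] [3.1411e+00 1.9000e-03 3.2000e-02] [ 0.41 -0.83 -5.47] [0.051 0.042 0.002] N [-0.43] -0.43
[218 115] (np.float64(-1.5), np.float64(0.1227), np.float64(0.538), 1952)
```

{"name": "step_arm", "arguments": {
  "plan": [
    [0,0.03,0.5,0,0.1],
    [0,0,0.9,0,0.1],
    [0,0,0.9,0,0.1],
    [0,0,0.9,0,0.1],
    [0,0,0.3,0,0.1]
  ]
}}

```text
time: 56.82
eef_pos: [0.5141, 0.2842, 0.1494]
eef_rot: [3.141, 0.003, 0.029]
force: [-0.2, 1.1, -3.6]
width: 0.0252
grasp_force: 23.2
```

{"name": "step_arm", "arguments": {
  "plan": [
    [0,0,0.08,0,0.1],
    [0,0,0.04,0,0.1],
    [0,0,0,0,0.1]
  ]
}}

```text
time: 57.2
eef_pos: [0.5149, 0.285, 0.1491]
eef_rot: [-3.141, -0.001, 0.03]
force: [0.0, 0.7, -2.8]
width: 0.0254
grasp_force: 23.2
```

{"name": "step_arm", "arguments": {
  "plan": [
    [0,0,0.08,0,0.1],
    [0,0,0.04,0,0.1],
    [0,0,0,0,0.1]
  ]
}}

```text
time: 57.58
eef_pos: [0.5146, 0.285, 0.1454]
eef_rot: [-3.142, 0.0, 0.03]
force: [0.4, 0.8, -3.7]
width: 0.0251
grasp_force: 23.2
```

{"name": "step_arm", "arguments": {
  "plan": [
    [0,0,0.06,0,0.1],
    [0,0,0,0,0.1]
  ]
}}

```text
time: 57.82
eef_pos: [0.5146, 0.285, 0.1438]
eef_rot: [-3.142, 0.0, 0.03]
force: [0.1, -0.4, -4.1]
width: 0.0255
grasp_force: 23.2
```

{"name": "step_arm", "arguments": {
  "plan": [
    [0,0,0.04,0,0.1],
    [0,0,0,0,0.1]
  ]
}}

```text
time: 58.08
eef_pos: [0.5146, 0.285, 0.1429]
eef_rot: [-3.142, 0.0, 0.03]
force: [0.1, -0.1, -3.3]
width: 0.0254
grasp_force: 23.2
```

{"name": "step_arm", "arguments": {
  "plan": [
    [0,0,0.03,0,0.1],
    [0,0,0,0,0.1]
  ]
}}

```text
time: 58.32
eef_pos: [0.5147, 0.285, 0.1425]
eef_rot: [-3.141, -0.0, 0.03]
force: [0.3, -1.1, 0.5]
width: 0.0258
grasp_force: 23.7
```

{"name": "step_arm", "arguments": {
  "plan": [
    [0,0,0,0,0.33],
    [0,0,0,0,0.4],
    [0,0,0,0,0.7],
    [0,0,0,0,0.8],
    [0,0,-0.4,0,0.8]
  ]
}}

```text
time: 58.95
eef_pos: [0.5144, 0.2848, 0.152]
eef_rot: [3.141, 0.001, 0.03]
force: [-0.5, 0.5, 0.3]
width: 0.0683
grasp_force: 0.0
```

{"name": "step_arm", "arguments": {
  "plan": [
    [0,0,-1,0,0.8],
    [0,0,-1,0,0.8],
    [0,0,-1,0,0.8],
    [0,0,-1,0,0.8],
    [0,0,0,0,0.8]
  ]
}}

```text
time: 59.58
eef_pos: [0.5152, 0.2852, 0.2548]
eef_rot: [-3.14, -0.003, 0.03]
force: [1.1, -0.4, -0.8]
width: 0.0683
grasp_force: 0.0
```

```bash
python3 - <<'E'
from fit1 import *
for n in('side','top','wrist'): shot(n,n[0]+'z')
s=r.observe();print(s['time'],s['eef_pos'],s['force'])
# bottle in tray, from wrist (base .006 neglected in fit) 
f='wz';c=np.int32(proj(f,[.515,.285,.1])[0]);print(c)
print(fitup(f,[.515,.285,1.08],roi=(max(c[0]-110,0),max(c[1]-130,0),c[0]+110,c[1]+130)))
im=cv2.imread('pics/wz.png');g=cv2.cvtColor(im,cv2.COLOR_BGR2HSV)
def gs(R,z,x,y,n=12):
    t=np.linspace(0,6.283,n,endpoint=False);p=np.int32(proj(f,np.c_[x+R*np.cos(t),y+R*np.sin(t),0*t+z]))
    return [int(g[b,a,2]) if 0<=a<560 and 0<=b<420 else -1 for a,b in p]
for R in(.056,.060,.064,.068,.072): print(R,gs(R,.011,.514,.286))
# cap check in side view
print(proj('sz',[.651,.176,.075]),[int(v) for v in cv2.imread('pics/sz.png')[int(proj('sz',[.651,.176,.07])[0][1]),int(proj('sz',[.651,.176,.07])[0][0])]])
E
```

```text
59.725 [0.51444838 0.28489455 0.25172244] [-0.05544562  0.20407463 -0.02872164]
[283 196]
(array([0.5133, 0.2837, 1.0757]), np.float64(0.066))
0.056 [106, 102, 100, 66, 98, 116, 167, 169, 103, 106, 107, 105]
0.06 [108, 99, 94, 54, 80, 159, 166, 134, 105, 100, 109, 106]
0.064 [179, 92, 103, 79, 94, 149, 160, 155, 79, 105, 108, 103]
0.068 [176, 179, 182, 112, 184, 181, 168, 186, 173, 102, 178, 179]
0.072 [185, 184, 182, 111, 184, 180, 169, 186, 186, 111, 181, 184]
[[275.4 174.6]] [57, 59, 61]
```

```bash
python3 -c "
from station import r
print(r.close_job())"
```

```text
the job is handed in; nothing more can be done
None
```

The job is handed in at about 60 s of the 72 s. By camera and force estimates, the cap stands in its holder. All three sides were pressed in order, the plate giving an estimated 4.5–5 mm of its 8 mm. The bottle stands upright about 2 mm from the tray's centre.

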